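# Swap the cassette in the card machine's push-push bay

## Task

Change the deck cassette in the card machine: press down the cassette that sits in the bay so that the catch lets go and it pops up, lift it out and stand it upright in the wooden tray. Then put the waiting cassette into the bay and push it down until the catch holds it nearly flush when you let go. Leave the other things on the table where they are.

Things in the scene. Friction and masses are not known exactly. Their poses are not given: they have to be found in the camera images.
- machine: grey card machine fixed to the table, 150 (own x) x 190 (own y) x 88 mm high, flat top. Origin: centre of its underside, straight below the bay's centre; z up. The bay is an upright slot in the middle of the top, 34 mm (own x) by 94 mm (own y), with a 4 mm chamfer round its mouth and a thin steel bezel. In it a sprung carriage with a push-push catch carries the cassette.
- bay_mouth (a point): centre of the bay's mouth, level with the flat top, 88 mm above the table; axes as machine. Push-push catch: press a cassette down to the hard bottom, then let it rise: if it was caught it pops up, if it was up it stays caught. A push that stops short comes back to where it began. Spring 4 N (up) to 6 N (bottom); pressing takes about 3 to 8 N, at the bottom it turns hard.
- carriage (a joint): height in m of the bay's carriage over its caught position. 0: caught, a cassette's underside is 23 mm above the table, its top 5 mm above the machine's top. 0.028: up (ejected or empty), cassette top 33 mm above the machine's top. -0.004: hard bottom of the stroke, cassette top 1 mm above the machine's top.
- loaded_cassette: deck cassette that is caught in the bay at the start: a white upright rectangular case 30 (own x) x 90 (own y) x 70 mm high, closed, about 0.14 kg. Origin: centre of its underside; z up; either way round fits. While caught only its top 5 mm shows.
- waiting_cassette: second cassette, the same as the first in every way, standing upright on the table beside the machine, on either side. Origin: centre of its underside, z up.
- tray: low open wooden tray fixed to the table on the other side of the machine, 100 (own x) x 150 (own y) x 20 mm high outside, walls and floor 5 mm thick: inside 90 x 140 mm, inner floor 5 mm above the table. Origin: centre of its underside, z up.
- deck_box: bystander: black lidded box 79 x 104 x 78 mm standing between robot and machine, too thick for the bay; origin at the centre of its underside.
- die_left: bystander: white 20 mm die on the table, left of the middle; origin at the centre of its underside.
- die_right: bystander: white 20 mm die on the table, right of the middle; origin at the centre of its underside.
- card_stack: bystander: stack of white cards 63 x 88 x 32 mm, left beyond the machine; origin at the centre of its underside.
- water_bottle: bystander: water bottle, 66 mm across, 200 mm high, right beyond the machine; origin at the centre of its underside.
- mug: bystander: white mug, 80 mm across, 90 mm high, left of and beyond the machine; origin at the centre of its underside.

How it is judged:
By the outcome, as a careful person would: the job done as asked, in the order asked, and still so for the second after the job is handed in, with the robot touching nothing.
It also fails if it takes over 67 s, if anything falls off the work surface, if the arm or the gripper's body presses on something with over 40 N, if the wrist force passes 120 N, or if a joint passes its speed limit or range.

## Robot

A 7-joint arm with a two-finger parallel gripper is mounted at the origin on the work surface. World frame = base frame: x ahead of the robot, y to its left, z up, the work surface at z = 0. Lengths are in m, angles in rad, forces in N, time in s.
With the tool pointing down it reaches from about 0.425 to 0.925 m from the base axis. Payload 6.8 kg.
Tool frame: the origin (TCP) lies midway between the tips of the shut fingers; the grasp point (between the pads) lies 19 mm behind it; z points along the fingers, x is the direction in which the jaws open and shut, and the axes are right-handed (so a half turn about z gives the same grasp; the last joint's range is limited). The gripper opens to 85 mm and grips with 20 to 120 N. Pads are 22 mm wide; open, the fingers measure 114 mm over their backs; the gripper's body (76 mm by 85 mm) begins 54 mm behind the grasp point. The pads swing forward as they close: fully open they stand 13 mm farther back than shut.
Start: joints at [1.053, 0.477, 0.022, 1.555, -0.011, 1.109, -0.083], TCP at [0.269, -0.619, 0.231] pointing down, gripper open.
Joint ranges: [-2.96, 2.96], [-0.34, 2.1], [-1.41, 1.46], [0.24, 2.44], [-1.37, 4.51], [0.17, 1.92], [-2.96, 2.96]. Speed limits (rad/s): [2.39, 2.39, 3.14, 3.14, 3.14, 3.14, 3.14].

## Interface

Orientations are given as a rotation vector (axis times angle).
In Python, from bench import r gives the robot as it stands. The module is installed in compiled form; this text tells all that it offers.
- The arm moves only by the shell command python3 -m pendant 'ROWS' [OPENING] [FORCE]. ROWS is text: rows parted by semicolons, each of 4 numbers parted by spaces: the shift along the tool's x, y, z in cm, then the turn about the tool's z in degrees. A call has 1 to 8 rows; each row shifts and turns the pose as measured when the row begins, along the tool's axes as they then stand; what a row does not reach is not made up. A row lasts 1/12 s, in which the tool goes at most 41.7 mm and 7.16 degrees, less where a joint would pass 70% of its speed; a pose out of reach is approached as far as the arm can. A call with a gripper value outside its range is refused whole. OPENING is the closure in counts, from 0 (fully open) to 255 (shut), set as the call begins (- or left out, the last holds). The fingers move at their own pace and stop on an object; FORCE is the grip in N (left out, the last holds). Time passes only in rows, so rows that do not move let the fingers close. It gives the time, the measured TCP pose, the force and the opening at its end, in the units of the state.
- r.get_obs(): the state, without advancing time (a new reading comes with each control period).
- r.grab_frame(name): name is "scene" or "top" or "wrist"; returns a dict with "color" (384x512x3 uint8, red, green, blue), "fx", "fy", "cx", "cy" (pixels), "dist_coeffs" ([k1, k2, p1, p2, k3] as OpenCV has them; the pictures are not rectified), "R" (3x3) and "t" (3): a world point X has camera coordinates R X + t; the wrist camera has in their place "hand_eye" (4x4, takes a point from camera to tool coordinates, whose origin is the TCP and whose axes are the tool frame's). Camera axes: x right, y down, z forward; pixel columns grow to the right and rows downward; lengths in m; the calibration is good to about 2 mm. A picture is of the moment at which its call begins: read the wrist's pose just before it. There is no depth.
- r.hand_in(): hands the job in, once; it reports no verdict.
The state is a dict: "clock": time; "joints": joint angles; "qvel": joint speeds; "tau": joint torques, N m; "tcp_pos": TCP position; "orientation": TCP orientation; "contact_force": force on the tool from outside, world axes, zero at the start; "moment": the same for the moment, N m; "grip_width": finger opening in m.
Only numpy, scipy, OpenCV 4.12 (cv2) and the standard library are available. Lean on these libraries where they do the work, as an engineer would, in place of code of your own. Each camera call takes 0.05 s, during which the arm holds its last target.

## Working session

There is one attempt and no reset: what is moved stays moved. The work goes in short steps, Python scripts to look and compute and a shell command to move; the robot and the scene stay as the last step left them, time stands still between calls to the robot, and variables do not carry over. Pictures are saved under pics/ and viewed, and the job is handed in when it is done.

```bash
mkdir -p pics; cat > h.py <<'E'
from bench import r
import cv2, numpy as np
from scipy.spatial.transform import Rotation as Ro
def snap(name,fn):
    o=r.get_obs(); f=r.grab_frame(name)
    cv2.imwrite('pics/'+fn+'.png',f['color'][:,:,::-1])
    np.save('pics/'+fn+'.npy',dict(f=f,p=o['tcp_pos'],o=o['orientation']),allow_pickle=True)
    return f
def load(fn): return np.load('pics/'+fn+'.npy',allow_pickle=True).item()
def ray(fn,uv):
    d=load(fn);f=d['f'];K=np.array([[f['fx'],0,f['cx']],[0,f['fy'],f['cy']],[0,0,1]])
    n=cv2.undistortPoints(np.array([[uv]],float),K,np.array(f['dist_coeffs'],float))[0,0]
    v=np.array([n[0],n[1],1.])
    if 'hand_eye' in f:
        H=np.array(f['hand_eye']);R=Ro.from_rotvec(d['o']).as_matrix()
        c=R@H[:3,3]+d['p'];v=R@H[:3,:3]@v
    else:
        R=np.array(f['R']);t=np.array(f['t']);c=-R.T@t;v=R.T@v
    return c,v/np.linalg.norm(v)
def atz(fn,uv,z):
    c,v=ray(fn,uv);return c+v*(z-c[2])/v[2]
def tri(obs):
    A=np.zeros((3,3));b=np.zeros(3);L=[]
    for fn,uv in obs:
        c,v=ray(fn,uv);P=np.eye(3)-np.outer(v,v);A+=P;b+=P@c;L.append((c,P))
    x=np.linalg.solve(A,b)
    return x,[float(np.linalg.norm(P@(x-c))) for c,P in L]
def proj(fn,X):
    d=load(fn);f=d['f'];K=np.array([[f['fx'],0,f['cx']],[0,f['fy'],f['cy']],[0,0,1]])
    if 'hand_eye' in f:
        H=np.array(f['hand_eye']);R=Ro.from_rotvec(d['o']).as_matrix()
        T=np.eye(4);T[:3,:3]=R;T[:3,3]=d['p'];M=np.linalg.inv(T@H);R,t=M[:3,:3],M[:3,3]
    else: R,t=np.array(f['R']),np.array(f['t'])
    return cv2.projectPoints(np.atleast_2d(np.array(X,float)),cv2.Rodrigues(R)[0],np.array(t,float),K,np.array(f['dist_coeffs'],float))[0][:,0]
def crop(fn,x0,y0,w,h,s,out):
    im=cv2.imread('pics/'+fn+'.png')[y0:y0+h,x0:x0+w]
    cv2.imwrite('pics/'+out+'.png',cv2.resize(im,None,fx=s,fy=s,interpolation=cv2.INTER_CUBIC))
E
python3 - <<'E'
from h import *
for n in('scene','top','wrist'): snap(n,n+'0')
o=r.get_obs()
for k in o: print(k,np.round(o[k],4))
R=Ro.from_rotvec(o['orientation']).as_matrix();print(R.round(3))
print(load('wrist0')['f']['hand_eye'])
for n in('scene0','top0'):
  f=load(n)['f'];print(-np.array(f['R']).T@f['t'],f['fx'])
E
```

```text
clock 0.15
joints [ 1.0529  0.4777  0.0223  1.5562 -0.0115  1.1093 -0.0831]
qvel [-0.0011 -0.0018  0.001  -0.0034 -0.0004 -0.0001  0.0004]
tau [ 1.40000e-03 -5.96924e+01  1.60980e+00 -2.81493e+01  1.27000e-02
  6.60000e-03  0.00000e+00]
tcp_pos [ 0.2687 -0.6187  0.2305]
orientation [-2.6264e+00  1.7226e+00  2.0000e-03]
contact_force [ 0.0443 -0.3373  0.1589]
moment [ 0.0059 -0.0263  0.0443]
grip_width 0.0849
[[ 0.398 -0.917 -0.001]
 [-0.917 -0.398  0.001]
 [-0.001  0.    -1.   ]]
[[ 9.99999378e-01 -9.74357464e-04  5.42269182e-04 -4.80130470e-04]
 [ 7.65750790e-04  9.53550583e-01  3.01231971e-01 -7.66666613e-02]
 [-8.10588713e-04 -3.01231368e-01  9.53550736e-01 -1.41309585e-01]
 [ 0.00000000e+00  0.00000000e+00  0.00000000e+00  1.00000000e+00]]
[ 0.85432694 -0.51212194  0.83904664] 378.8630356693795
[0.28859751 0.02839931 1.32310023] 498.28612704249105
```

View pics/scene0.png

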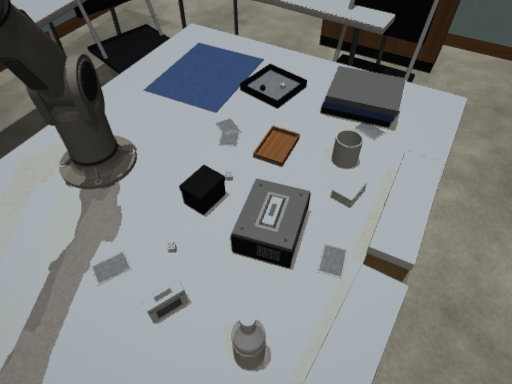

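View pics/top0.png

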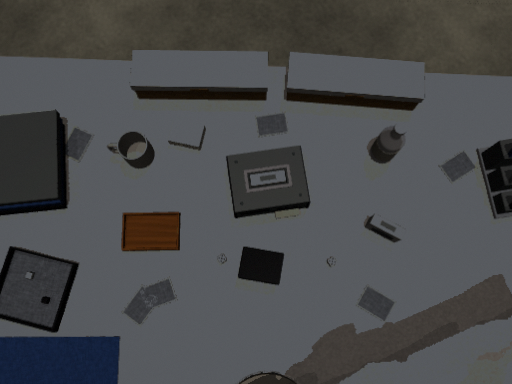

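View pics/wrist0.png

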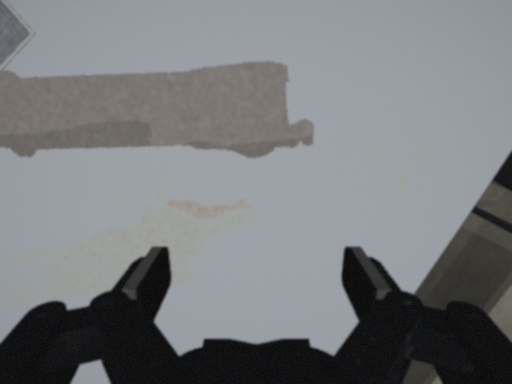

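The top view shows the machine around (268,180), with the caught cassette at (268,177). The tray is at (151,231) and the waiting cassette at (385,227). Next I'll enlarge these.

```bash
python3 - <<'E'
from h import *
crop('top0',215,135,110,90,7,'c1')
crop('top0',350,195,70,60,10,'c2')
crop('top0',110,200,85,60,9,'c2b')
crop('scene0',225,170,95,100,6,'c3')
crop('scene0',130,270,70,60,10,'c4')
E
```

```text
(no output)
```

View pics/c1.png

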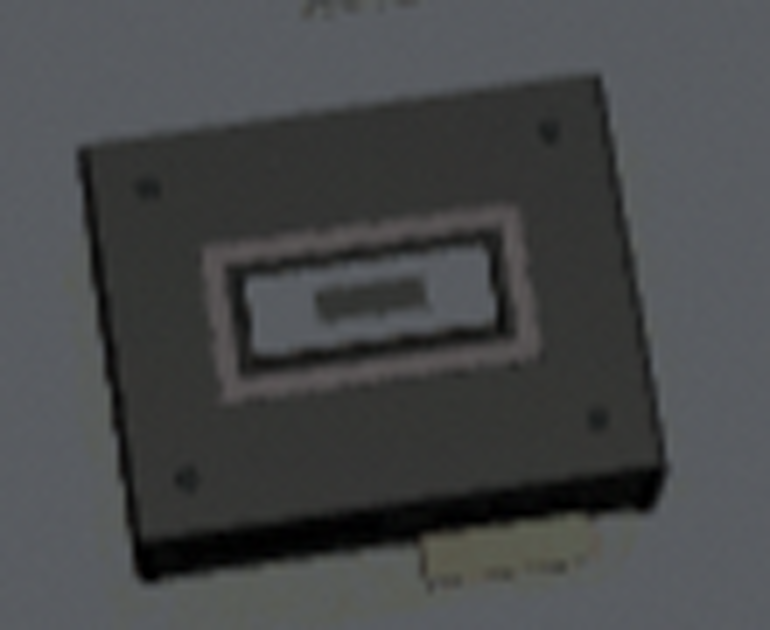

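View pics/c2.png

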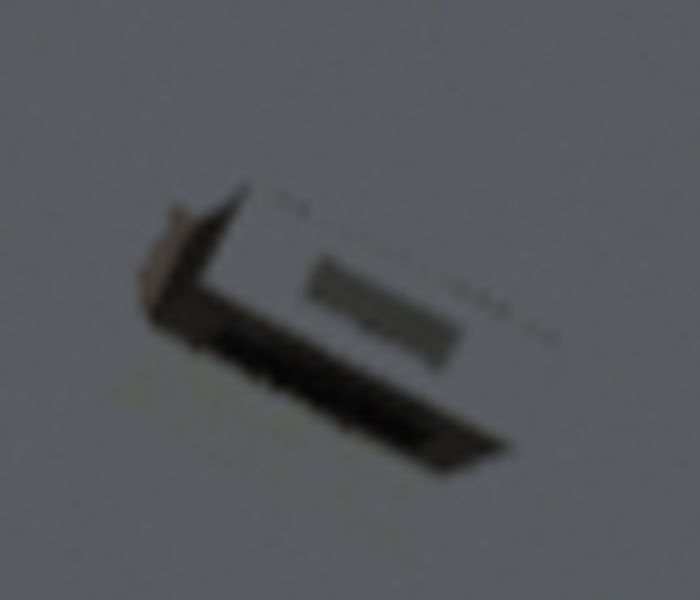

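View pics/c2b.png

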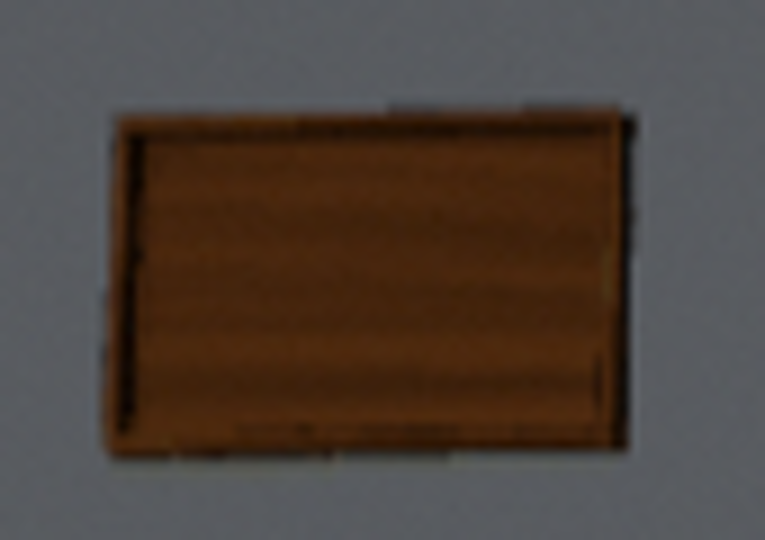

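View pics/c3.png

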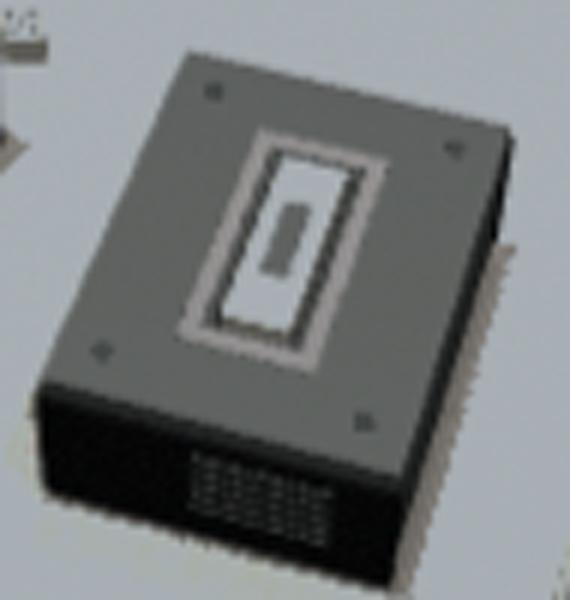

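View pics/c4.png

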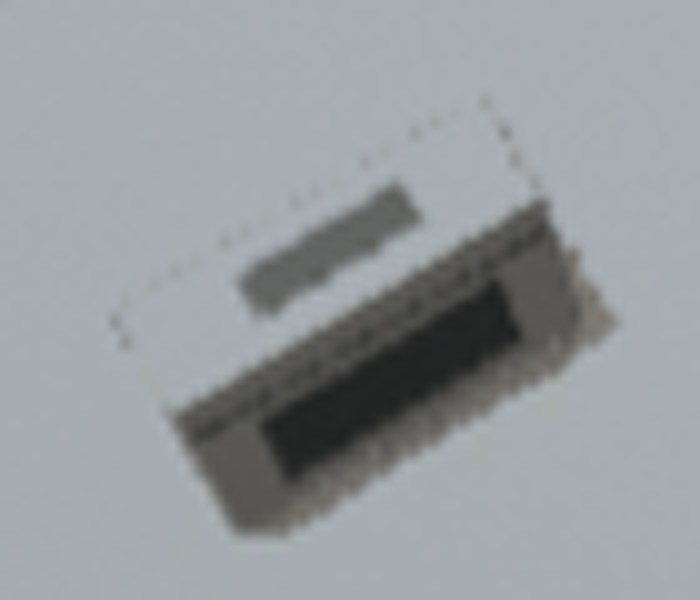

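```bash
python3 - <<'E'
from h import *
m=lambda x0,y0,s:(lambda p:(x0+(p[0]+.5)/s-.5,y0+(p[1]+.5)/s-.5))
t1=m(215,135,7);s3=m(225,170,6);t2=m(350,195,10);s4=m(130,270,10);tb=m(110,200,9)
def show(n,a,b,fa,fb):
    P=[]
    for p,q in zip(a,b):
        x,e=tri([('top0',fa(p)),('scene0',fb(q))]);P.append(x);print(n,x.round(4),np.round(e,4))
    P=np.array(P)
    return P
print('order -x+y,+x+y,+x-y,-x-y')
M=show('mach',[(137,545),(80,147),(600,75),(663,468)],[(190,52),(512,130),(402,480),(40,388)],t1,s3)
print(M.mean(0));
for z in(.088,):
  A=np.array([atz('top0',t1(p),z) for p in [(137,545),(80,147),(600,75),(663,468)]])
  B=np.array([atz('scene0',s3(p),z) for p in [(190,52),(512,130),(402,480),(40,388)]])
  for Q in(A,B):
    print(Q.mean(0).round(4), [np.linalg.norm(Q[i]-Q[i-1]).round(4) for i in range(4)],[np.degrees(np.arctan2(*(Q[i]-Q[i-1])[[1,0]])).round(2) for i in range(4)])
show('lab',[(372,298)],[(286,240)],t1,s3)
print(atz('top0',t1((372,298)),.093),atz('scene0',s3((286,240)),.093))
print('wait')
a=[(203,280),(248,185),(557,340),(510,447)];b=[(485,98),(545,203),(178,415),(115,318)]
show('wait',a,b,t2,s4);show('lab',[(384,313)],[(330,249)],t2,s4)
A=np.array([atz('top0',t2(p),.07) for p in a]);B=np.array([atz('scene0',s4(p),.07) for p in b])
for Q in(A,B):
    print(Q.mean(0).round(4), [np.linalg.norm(Q[i]-Q[i-1]).round(4) for i in range(4)],[np.degrees(np.arctan2(*(Q[i]-Q[i-1])[[1,0]])).round(2) for i in range(4)])
a=[(108,452),(117,118),(620,110),(628,447)]
A=np.array([atz('top0',tb(p),.02) for p in a])
for Q in(A,):
    print('tray',Q.mean(0).round(4), [np.linalg.norm(Q[i]-Q[i-1]).round(4) for i in range(4)],[np.degrees(np.arctan2(*(Q[i]-Q[i-1])[[1,0]])).round(2) for i in range(4)])
crop('scene0',245,115,65,60,10,'c5')
for q in [(260,265),(222,258),(331,261),(186,134),(134,148),(388,141)]: print('by',q,atz('top0',q,.05).round(3))
E
```

```text
order -x+y,+x+y,+x-y,-x-y
mach [0.5094 0.1057 0.0862] [0.001 0.001]
mach [0.6568 0.1344 0.0856] [0. 0.]
mach [ 0.6928 -0.0559  0.0892] [0.0011 0.0011]
mach [ 0.5459 -0.0835  0.084 ] [0.0004 0.0004]
[0.60120797 0.02517002 0.08625395]
[0.6004 0.0248 0.088 ] [np.float64(0.1919), np.float64(0.1507), np.float64(0.1942), np.float64(0.15)] [np.float64(100.96), np.float64(11.16), np.float64(-79.23), np.float64(-169.72)]
[0.6023 0.0244 0.088 ] [np.float64(0.194), np.float64(0.149), np.float64(0.1901), np.float64(0.1489)] [np.float64(100.95), np.float64(10.54), np.float64(-79.09), np.float64(-167.93)]
lab [0.6016 0.0243 0.0953] [0. 0.]
[0.60218279 0.02433364 0.093     ] [0.60074757 0.0259219  0.093     ]
wait
wait [ 0.5003 -0.2401  0.0719] [0.0005 0.0005]
wait [ 0.5259 -0.2528  0.0678] [0.0001 0.0001]
wait [ 0.4882 -0.3315  0.0707] [0.0006 0.0006]
wait [ 0.4606 -0.32    0.0678] [0.0007 0.0007]
lab [ 0.4933 -0.2863  0.0728] [0. 0.]
[ 0.4938 -0.2858  0.07  ] [np.float64(0.0874), np.float64(0.0277), np.float64(0.087), np.float64(0.0306)] [np.float64(63.13), np.float64(-24.79), np.float64(-114.98), np.float64(156.02)]
[ 0.4938 -0.2864  0.07  ] [np.float64(0.0906), np.float64(0.0307), np.float64(0.0876), np.float64(0.0283)] [np.float64(64.88), np.float64(-28.06), np.float64(-116.71), np.float64(157.87)]
tray [0.4618 0.3268 0.02  ] [np.float64(0.1511), np.float64(0.0986), np.float64(0.1485), np.float64(0.0996)] [np.float64(93.08), np.float64(4.26), np.float64(-86.56), np.float64(-174.21)]
by (260, 265) [0.382 0.034 0.05 ]
by (222, 258) [0.396 0.132 0.05 ]
by (331, 261) [ 0.4   -0.146  0.05 ]
by (186, 134) [0.723 0.248 0.05 ]
by (134, 148) [0.678 0.384 0.05 ]
by (388, 141) [ 0.727 -0.295  0.05 ]
```

View pics/c5.png

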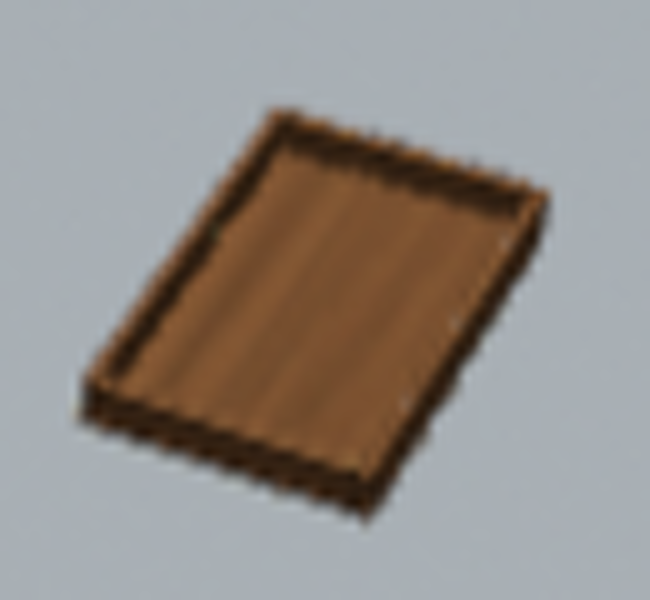

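```bash
cat >> h.py <<'E'
def yaw():
    R=Ro.from_rotvec(r.get_obs()['orientation']).as_matrix();return np.degrees(np.arctan2(R[1,0],R[0,0]))
def to(x,y,z,th=None):
    o=r.get_obs();R=Ro.from_rotvec(o['orientation']).as_matrix()
    d=R.T@(np.array([x,y,z])-o['tcp_pos'])*100
    y0=yaw();s=''
    if th is not None: s='turn %.2f deg'%(-((th-y0+180)%360-180))
    print('clock %.2f pos %s yaw %.2f -> shift cm %s %s'%(o['clock'],np.round(o['tcp_pos'],4),y0,d.round(2),s),'tilt',R[:,2].round(4),'F',np.round(o['contact_force'],1))
E
python3 -m pendant '-1.9 -2.35 0 0;-1.9 -2.35 0 0;-1.9 -2.35 0.1 0;-1.9 -2.35 0.2 0;-1.9 -2.35 0.2 0;-1.9 -2.35 0.2 0;-1.9 -2.35 0.2 0;-1.9 -2.35 0.2 0' 255 30
python3 -m pendant '-1.9 -2.35 0 -7;-1.9 -2.35 0 -7;-1.9 -2.35 0.1 -7;-1.9 -2.35 0.2 -7;-1.9 -2.35 0.2 -7;-1.9 -2.35 0.2 -7;-1.9 -2.35 0.2 -7;-1.9 -2.35 0.2 -7'
python3 -c "
from h import *
to(.6014,.0248,.2,10.8)"
```

```text
clock: 0.82
tcp_pos: [0.3777, -0.4028, 0.2157]
orientation: [2.611, -1.741, -0.008]
contact_force: [1.2, -0.4, -0.4]
grip_width: -0.0003
clock: 1.48
tcp_pos: [0.3958, -0.1577, 0.2034]
orientation: [3.129, -0.275, -0.007]
contact_force: [0.9, 0.8, -0.0]
grip_width: 0.0003
clock 1.48 pos [ 0.3958 -0.1577  0.2034] yaw -10.04 -> shift cm [ 17.06 -21.56   0.25] turn -20.84 deg tilt [-4.3e-03 -1.0e-04 -1.0e+00] F [ 0.9  0.8 -0. ]
```

```bash

python3 -m pendant '2.2 -2.8 0 0;2.2 -2.8 0 0;2.2 -2.8 0 0;2.2 -2.8 0 0;2.2 -2.8 0 0;2.2 -2.8 0 0;2.2 -2.8 0 0;2.0 -2.5 0 0'
python3 -m pendant '0 0 0 -7;0 0 0 -7;0 0 0 -7;0 0 0 0'
python3 -c "
from h import *
to(.6014,.0248,.2,10.8)
snap('wrist','w1')"
```

```text
clock: 2.15
tcp_pos: [0.6, 0.04, 0.1973]
orientation: [3.125, -0.268, -0.024]
contact_force: [1.3, -0.9, 1.2]
grip_width: 0.0001
clock: 2.48
tcp_pos: [0.6043, 0.0503, 0.1955]
orientation: [-3.12, -0.334, 0.024]
contact_force: [0.7, -0.3, -0.2]
grip_width: 0.0001
clock 2.48 pos [0.6043 0.0503 0.1955] yaw 12.24 -> shift cm [-0.83  2.43 -0.45] turn 1.44 deg tilt [-0.0153  0.002  -0.9999] F [ 0.7 -0.3 -0.2]
```

View pics/w1.png

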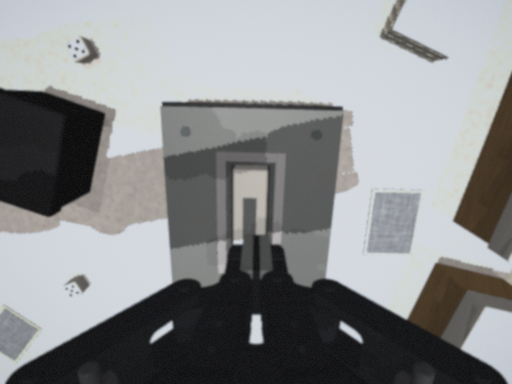

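```bash

python3 -m pendant '-0.8 2.4 -0.4 1.4;0 0 0 0;0 0 0 0'
python3 -c "
from h import *
crop('w1',150,90,210,150,3.8,'c6')
to(.6014,.0248,.2,10.8)"
```

```text
clock: 2.78
tcp_pos: [0.6005, 0.0244, 0.199]
orientation: [-3.126, -0.268, 0.026]
contact_force: [0.2, 0.6, -0.3]
grip_width: -0.0
clock 2.78 pos [0.6005 0.0244 0.199 ] yaw 9.80 -> shift cm [ 0.09 -0.02 -0.1 ] turn -1.00 deg tilt [-0.0167  0.0026 -0.9999] F [ 0.2  0.6 -0.3]
```

View pics/c6.png

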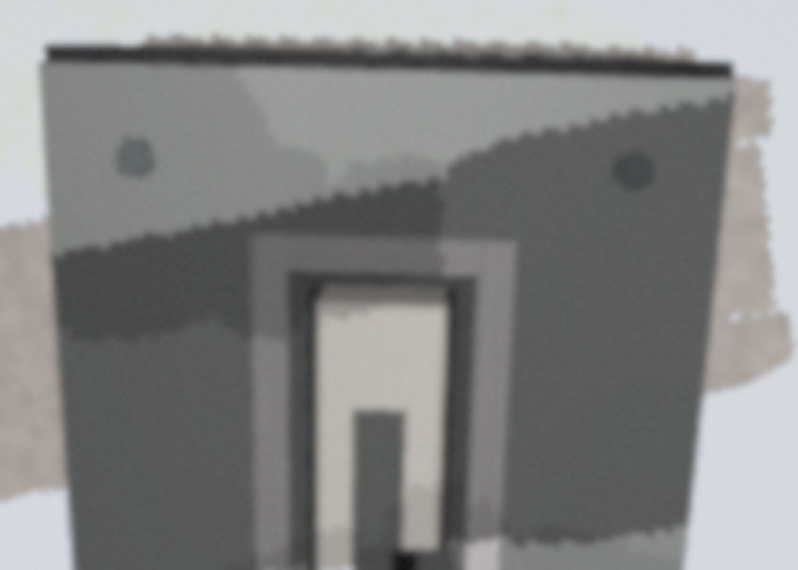

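```bash

python3 - <<'E'
from h import *
f=lambda p:(150+(p[0]+.5)/3.8-.5,90+(p[1]+.5)/3.8-.5)
th=np.radians(10.8)
ex=np.array([np.cos(th),np.sin(th),0]);ey=np.array([-ex[1],ex[0],0]);C=np.array([.6014,.0248,0])
for n,p,z in[('mL',(42,62),.088),('mR',(732,75),.088),('cL',(316,288),.093),('cR',(450,288),.093),('lL',(355,411),.093),('lR',(405,411),.093),('s1',(135,157),.088),('s2',(633,170),.088),('mLlow',(75,569),.088),('mRlow',(685,569),.088),('boreL',(290,272),.088),('boreR',(475,275),.088)]:
    q=atz('w1',f(p),z); print(n,q.round(4),'own',((q-C)@ex).round(4),((q-C)@ey).round(4))
E
```

```text
mL [0.5112 0.1048 0.088 ] own -0.0736 0.0955
mR [0.6558 0.1333 0.088 ] own 0.0737 0.0964
cL [0.5782 0.07   0.093 ] own -0.0143 0.0488
cR [0.6071 0.0764 0.093 ] own 0.0153 0.0496
lL [0.5923 0.0439 0.093 ] own -0.0053 0.0205
lR [0.6034 0.0464 0.093 ] own 0.0061 0.0208
s1 [0.5337 0.0891 0.088 ] own -0.0544 0.0758
s2 [0.6405 0.1095 0.088 ] own 0.0543 0.0758
mLlow [ 0.5334 -0.0126  0.088 ] own -0.0739 -0.024
mRlow [0.6787 0.02   0.088 ] own 0.075 -0.0192
boreL [0.5716 0.0712 0.088 ] own -0.0206 0.0512
boreR [0.6123 0.0795 0.088 ] own 0.0209 0.0517
```

```bash

python3 -m pendant '0.1 -0.2 3 -1;0.1 0 3 0;0.1 0 2 0;0 0 1 0;0 0 0 0;0 0 0 0'
python3 -c "
from h import *
to(.6012,.0262,.089,11)"
```

```text
clock: 3.28
tcp_pos: [0.6034, 0.0244, 0.1084]
orientation: [-3.129, -0.267, 0.018]
contact_force: [0.5, -0.4, 0.8]
grip_width: -0.0002
clock 3.28 pos [0.6034 0.0244 0.1084] yaw 9.75 -> shift cm [-0.17 -0.21  1.94] turn -1.25 deg tilt [-0.0115  0.     -0.9999] F [ 0.5 -0.4  0.8]
```

```bash

python3 -m pendant '-0.2 -0.2 1.0 -1.2;0 0 0.4 0;0 0 0.2 0;0 0 0.2 0'
python3 -m pendant '0 0 0.2 0;0 0 0.2 0'
python3 -c "
from h import *
to(.6012,.0262,.089,11)"
```

```text
clock: 3.62
tcp_pos: [0.603, 0.0267, 0.0928]
orientation: [-3.126, -0.3, 0.009]
contact_force: [-1.9, -1.3, 9.0]
grip_width: -0.0001
clock: 3.78
tcp_pos: [0.6043, 0.0269, 0.0903]
orientation: [-3.127, -0.3, 0.004]
contact_force: [-0.9, -1.1, 4.9]
grip_width: 0.0001
clock 3.78 pos [0.6043 0.0269 0.0903] yaw 10.95 -> shift cm [-0.32  0.01  0.13] turn -0.05 deg tilt [-2.5e-03  3.0e-04 -1.0e+00] F [-0.9 -1.1  4.9]
```

```bash

python3 -m pendant '-0.1 0 0.3 0;-0.1 0 0.3 0;0 0 0.3 0'

```

```text
clock: 4.03
tcp_pos: [0.6059, 0.0272, 0.0885]
orientation: [3.126, 0.298, 0.008]
contact_force: [-14.8, -3.4, 32.0]
grip_width: 0.0001
```

```bash

python3 -m pendant '0 0 -0.3 0;-0.1 0 -0.5 0;-0.1 0 -1 0;0 0 -2 0;0 0 -3 0;0 0 -3 0;0 0 -2 0;0 0 0 0' 
python3 -m pendant '0 -3 0 0;0 -2 0 0;0 0 0 0' 0
python3 -c "
from h import *
to(.6012,.0262,.2,11)
snap('wrist','w2');snap('top','t2');snap('scene','s2')
crop('scene0',225,170,95,100,6,'c3')
crop('s2',225,150,95,100,6,'c3')"
```

```text
clock: 4.7
tcp_pos: [0.6023, 0.027, 0.2139]
orientation: [3.126, 0.298, 0.007]
contact_force: [0.9, 0.3, 1.2]
grip_width: -0.0
clock: 4.95
tcp_pos: [0.5932, 0.0749, 0.2153]
orientation: [3.126, 0.29, 0.011]
contact_force: [-1.1, 1.4, -0.2]
grip_width: 0.0356
clock 4.95 pos [0.5932 0.0749 0.2153] yaw 10.59 -> shift cm [-0.11  4.93  1.54] turn -0.41 deg tilt [ 0.007  -0.0017 -1.    ] F [-1.1  1.4 -0.2]
```

View pics/w2.png

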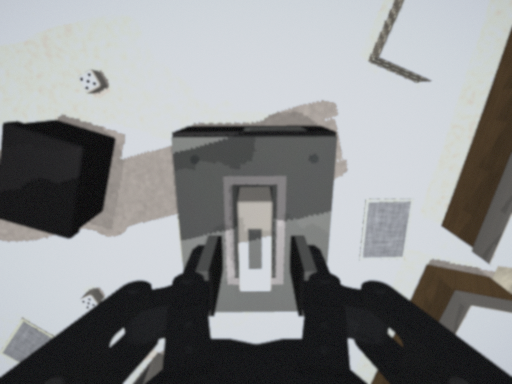

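View pics/c3.png

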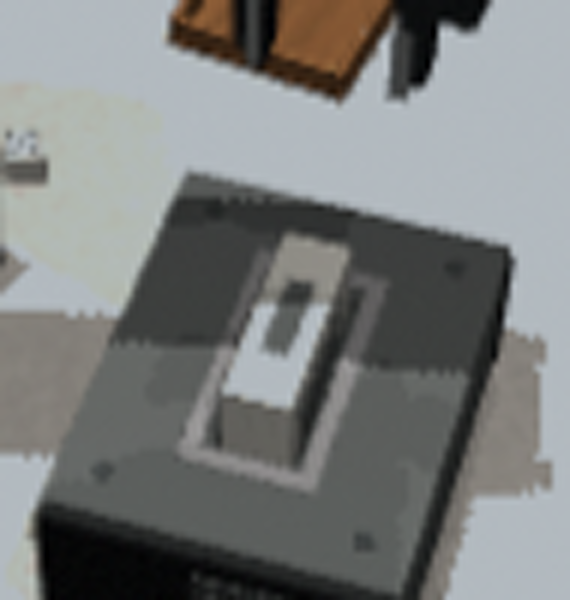

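The cassette has popped up and stands proud in the scene crop around (285,320). In the wrist view its top face runs from about (238,185) to (272,290). I'll measure it more closely.

```bash

python3 - <<'E'
from h import *
crop('w2',165,120,180,200,4,'c7')
crop('t2',225,135,100,90,7,'c8')
E
```

```text
(no output)
```

View pics/c7.png

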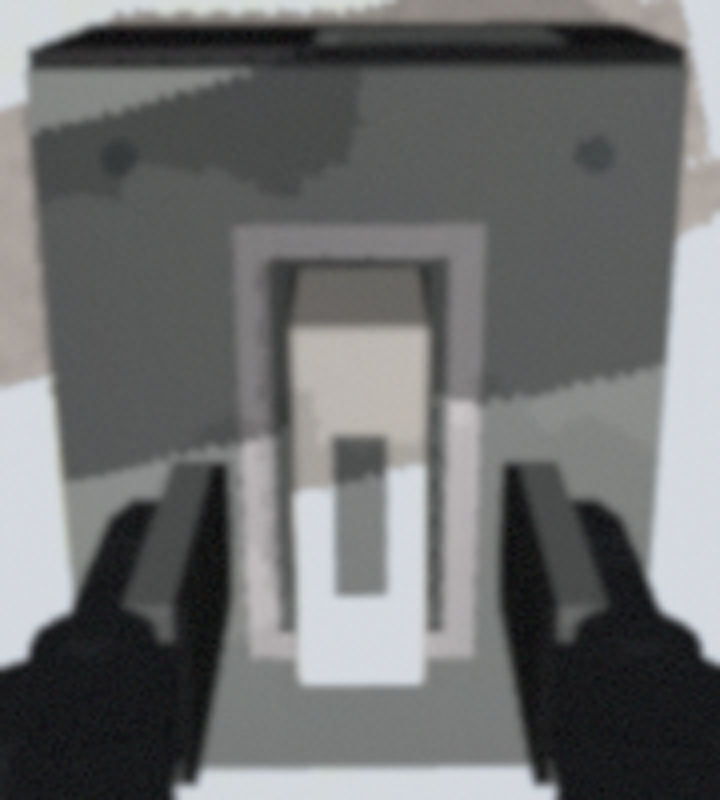

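View pics/c8.png

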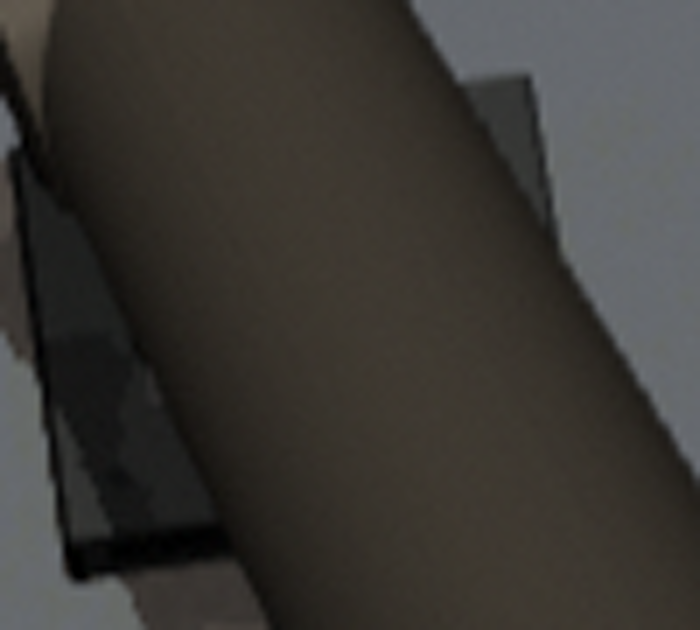

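```bash
cat > m2.py <<'E'
from h import *
f=lambda p:(165+(p[0]+.5)/4-.5,120+(p[1]+.5)/4-.5)
th=np.radians(11.0)
ex=np.array([np.cos(th),np.sin(th),0]);ey=np.array([-ex[1],ex[0],0]);C=np.array([.6012,.0262,0])
def grp(n,ps,z):
    Q=np.array([atz('w2',f(p),z) for p in ps])
    for q in Q: print(n,q.round(4),'own',((q-C)@ex).round(4),((q-C)@ey).round(4))
    print('  mean',Q.mean(0).round(4))
grp('cas',[(290,325),(430,325),(425,686),(298,686)],.121)
grp('lab',[(333,436),(387,436),(387,595),(333,595)],.121)
grp('bez',[(234,225),(486,225),(473,658),(248,658)],.088)
grp('mac',[(30,65),(685,63),(118,157),(596,154),(200,766),(520,766)],.088)
E
python3 m2.py
```

```text
cas [0.5786 0.0677 0.121 ] own -0.0143 0.045
cas [0.6075 0.073  0.121 ] own 0.0151 0.0448
cas [ 0.6242 -0.0148  0.121 ] own 0.0148 -0.0446
cas [ 0.595  -0.0201  0.121 ] own -0.0149 -0.0442
  mean [0.6013 0.0265 0.121 ]
lab [0.5919 0.0443 0.121 ] own -0.0057 0.0195
lab [0.6034 0.0464 0.121 ] own 0.006 0.0194
lab [0.6109 0.0076 0.121 ] own 0.006 -0.0201
lab [0.5988 0.0054 0.121 ] own -0.0063 -0.0199
  mean [0.6013 0.0259 0.121 ]
bez [0.5619 0.078  0.088 ] own -0.0287 0.0583
bez [0.6196 0.0886 0.088 ] own 0.03 0.0578
bez [ 0.6415 -0.0272  0.088 ] own 0.0294 -0.0601
bez [ 0.5831 -0.0378  0.088 ] own -0.03 -0.0594
  mean [0.6015 0.0254 0.088 ]
mac [0.5113 0.1063 0.088 ] own -0.0729 0.0957
mac [0.6556 0.1335 0.088 ] own 0.0739 0.0949
mac [0.5333 0.089  0.088 ] own -0.0547 0.0746
mac [0.6409 0.1096 0.088 ] own 0.0549 0.0743
mac [ 0.5754 -0.0744  0.088 ] own -0.0445 -0.0938
mac [ 0.6615 -0.0588  0.088 ] own 0.043 -0.095
  mean [0.5964 0.0509 0.088 ]
```

```bash

python3 -m pendant '-0.1 2 0 -0.4;0 2 0.5 0;0 0.9 1 0;0 0 1.5 0;0 0 0 0'
python3 -c "
from h import *
to(.6014,.0260,.094,10.9)"
```

```text
clock: 5.52
tcp_pos: [0.6024, 0.0126, 0.1811]
orientation: [3.121, 0.283, 0.005]
contact_force: [-0.3, -1.0, -0.3]
grip_width: 0.085
clock 5.52 pos [0.6024 0.0126 0.1811] yaw 10.36 -> shift cm [ 0.13 -1.41  8.7 ] turn -0.54 deg tilt [ 0.0036 -0.0074 -1.    ] F [-0.3 -1.  -0.3]
```

```bash

python3 -m pendant '0.1 -1.3 0 -0.6;0 0 0 0;0 0 2.5 0;0 0 2.5 0;0 0 1 0;0 0 0 0'
python3 -c "
from h import *
to(.6014,.0260,.094,10.9)"
```

```text
clock: 6.02
tcp_pos: [0.6025, 0.0285, 0.1212]
orientation: [3.121, 0.303, 0.009]
contact_force: [0.3, -0.0, -0.2]
grip_width: 0.0855
clock 6.02 pos [0.6025 0.0285 0.1212] yaw 11.10 -> shift cm [-0.17  0.21  2.72] turn 0.20 deg tilt [ 0.0066 -0.0057 -1.    ] F [ 0.3 -0.  -0.2]
```

```bash

python3 -m pendant '-0.1 0.1 0 0;0 0 1.3 0;0 0 0.7 0;0 0 0.3 0;0 0 0.1 0;0 0 0 0'
python3 -c "
from h import *
to(.6014,.0260,.094,10.9)"
```

```text
clock: 6.52
tcp_pos: [0.6041, 0.029, 0.099]
orientation: [3.121, 0.306, 0.017]
contact_force: [0.0, 0.3, -0.4]
grip_width: 0.085
clock 6.52 pos [0.6041 0.029  0.099 ] yaw 11.20 -> shift cm [-0.33  0.23  0.5 ] turn 0.30 deg tilt [ 0.0116 -0.0049 -0.9999] F [ 0.   0.3 -0.4]
```

```bash

python3 -m pendant '-0.3 0.2 0.2 -0.1;0 0 0.1 0;0 0 0 0'
python3 -c "
from h import *
to(.6014,.0260,.094,10.9)"
```

```text
clock: 6.77
tcp_pos: [0.6019, 0.0261, 0.0965]
orientation: [3.12, 0.309, 0.019]
contact_force: [-0.1, 0.4, 0.5]
grip_width: 0.0853
clock 6.77 pos [0.6019 0.0261 0.0965] yaw 11.30 -> shift cm [-0.05 -0.    0.25] turn 0.40 deg tilt [ 0.0128 -0.0049 -0.9999] F [-0.1  0.4  0.5]
```

Good. I'll close on it.

```bash

python3 -m pendant '0 0 0.2 0.2;0 0 0 0;0 0 0 0;0 0 0 0;0 0 0 0;0 0 0 0;0 0 0 0;0 0 0 0' 255 40
python3 -c "
from h import *
to(.6014,.0260,.094,10.9)"
```

```text
clock: 7.43
tcp_pos: [0.6021, 0.0258, 0.0951]
orientation: [3.121, 0.302, 0.02]
contact_force: [0.0, 0.7, 0.6]
grip_width: 0.0295
clock 7.43 pos [0.6021 0.0258 0.0951] yaw 11.05 -> shift cm [-0.07 -0.03  0.11] turn 0.15 deg tilt [ 0.0136 -0.0052 -0.9999] F [0.  0.7 0.6]
```

```bash

python3 -m pendant '0 0 -0.7 0;0 0 -0.7 0;0 0 -1 0;0 0 -1.5 0;0 0 -2.5 0;0 0 -2.5 0;0 0 -2 0;0 0 0 0'
python3 -c "
from h import *
to(.4618,.3268,.2,4)
snap('scene','s3');snap('wrist','w3')"
```

```text
clock: 8.1
tcp_pos: [0.6003, 0.0272, 0.2123]
orientation: [3.122, 0.304, 0.02]
contact_force: [0.7, 0.6, -0.7]
grip_width: 0.0291
clock 8.10 pos [0.6003 0.0272 0.2123] yaw 11.12 -> shift cm [ -7.83 -32.08   0.94] turn 7.12 deg tilt [ 0.0134 -0.0037 -0.9999] F [ 0.7  0.6 -0.7]
```

View pics/s3.png

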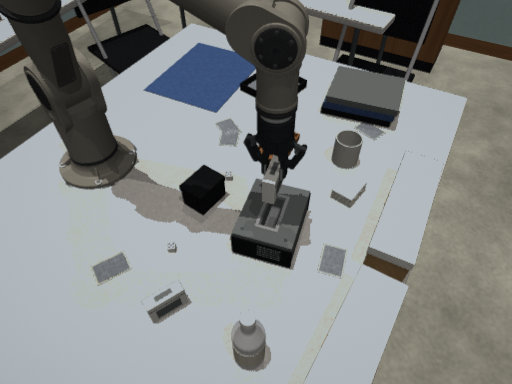

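View pics/w3.png

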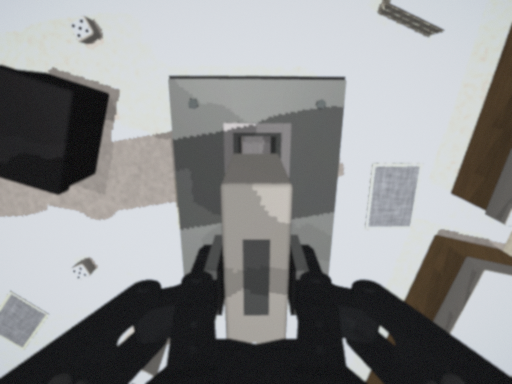

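```bash

python3 -m pendant '-1 -4 0 1;-1 -4 0 1;-1 -4 0 1;-1 -4 0 1;-1 -4 0 1;-1 -4 0 1;-0.5 -2 0 0;0 0 0 0'
python3 - <<'E'
from h import *
s=lambda p:(245+(p[0]+.5)/10-.5,115+(p[1]+.5)/10-.5)
tb=lambda p:(110+(p[0]+.5)/9-.5,200+(p[1]+.5)/9-.5)
a=[(108,452),(117,118),(620,110),(628,447)]
b=[(275,110),(547,193),(372,478),(88,385)]
P=[]
for p,q in zip(a,b):
    x,e=tri([('top0',tb(p)),('scene0',s(q))]);P.append(x);print(x.round(4),np.round(e,4))
print(np.mean(P,0).round(4))
to(.4618,.3268,.2,4)
E
```

```text
clock: 8.87
tcp_pos: [0.4894, 0.2754, 0.1944]
orientation: [3.128, 0.114, -0.011]
contact_force: [-0.1, 0.1, -0.9]
grip_width: 0.0293
[0.4087 0.3979 0.0212] [0.0005 0.0005]
[0.5067 0.4052 0.0198] [0.0001 0.0001]
[0.5158 0.2572 0.02  ] [0.0002 0.0002]
[0.4183 0.2483 0.0214] [0.0024 0.0024]
[0.4624 0.3272 0.0206]
clock 8.87 pos [0.4894 0.2754 0.1944] yaw 4.18 -> shift cm [-2.38 -5.33 -0.6 ] turn 0.18 deg tilt [-0.0069 -0.0121 -0.9999] F [-0.1  0.1 -0.9]
```

```bash

python3 -m pendant '-0.8 -1.8 0 0;-0.8 -1.8 0 0;-0.6 -1.2 0 0;0 0 0 0;0 0 0 0;0 0 2 0;0 0 2.5 0;0 0 2 0'
python3 -c "
from h import *
to(.4624,.3272,.049,4.5)"
```

```text
clock: 9.53
tcp_pos: [0.4634, 0.3154, 0.1224]
orientation: [3.121, 0.112, -0.017]
contact_force: [-0.4, -0.7, -2.3]
grip_width: 0.0294
clock 9.53 pos [0.4634 0.3154 0.1224] yaw 4.10 -> shift cm [ 0.07 -1.31  7.32] turn -0.40 deg tilt [-0.0103 -0.0186 -0.9998] F [-0.4 -0.7 -2.3]
```

```bash

python3 -m pendant '0 -1.2 0.5 0;0 0 1.5 0;0 0 1.5 0;0 0 1 0;0 0 0.8 0;0 0 0.3 0;0 0 0 0;0 0 0 0'
python3 -c "
from h import *
to(.4624,.3272,.049,4.5)"
```

```text
clock: 10.2
tcp_pos: [0.4653, 0.3199, 0.0597]
orientation: [3.115, 0.096, -0.024]
contact_force: [1.2, 0.6, -1.1]
grip_width: 0.0296
clock 10.20 pos [0.4653 0.3199 0.0597] yaw 3.51 -> shift cm [-0.23 -0.77  1.05] turn -0.99 deg tilt [-0.0148 -0.0258 -0.9996] F [ 1.2  0.6 -1.1]
```

```bash

python3 -m pendant '-0.1 -0.5 0.4 0;0 0 0.3 0;0 0 0.2 0;0 0 0 0'
python3 -m pendant '0 0 0.1 0;0 0 0.1 0;0 0 0 0'
python3 -c "
from h import *
to(.4624,.3272,.049,4.5)"
```

```text
clock: 10.53
tcp_pos: [0.4651, 0.3264, 0.0521]
orientation: [3.117, 0.096, -0.019]
contact_force: [0.0, 0.2, -1.1]
grip_width: 0.0296
clock: 10.78
tcp_pos: [0.4652, 0.3267, 0.0503]
orientation: [3.117, 0.096, -0.018]
contact_force: [0.2, 0.6, -0.6]
grip_width: 0.0295
clock 10.78 pos [0.4652 0.3267 0.0503] yaw 3.52 -> shift cm [-0.27 -0.07  0.13] turn -0.98 deg tilt [-0.0108 -0.023  -0.9997] F [ 0.2  0.6 -0.6]
```

```bash

python3 -m pendant '0 0 0.1 0;0 0 0.1 0;0 0 0 0'
python3 -c "
from h import *
to(.4624,.3272,.049,4.5)
snap('scene','s4');crop('s4',225,90,110,100,6,'c9')"
```

```text
clock: 11.03
tcp_pos: [0.4654, 0.3268, 0.05]
orientation: [3.117, 0.096, -0.016]
contact_force: [0.1, 1.0, -1.3]
grip_width: 0.0292
clock 11.03 pos [0.4654 0.3268 0.05  ] yaw 3.51 -> shift cm [-0.3  -0.06  0.11] turn -0.99 deg tilt [-0.0097 -0.0234 -0.9997] F [ 0.1  1.  -1.3]
```

View pics/c9.png

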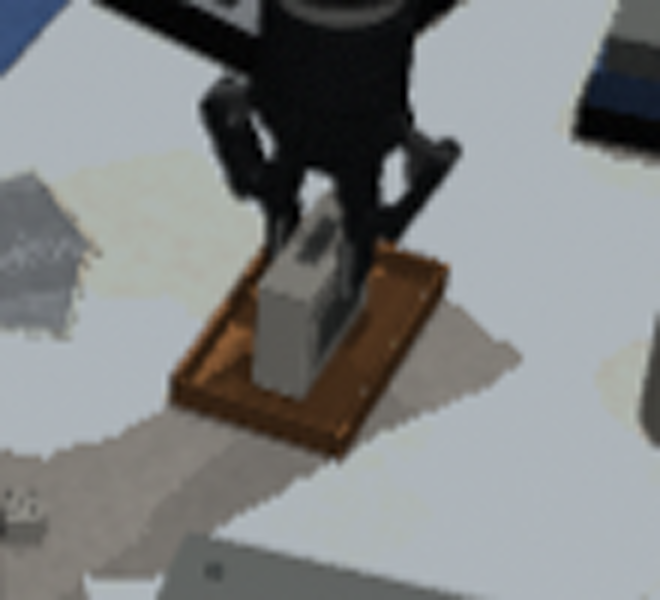

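```bash

python3 -m pendant '0 0 0.2 0;0 0 0.3 0;0 0 0.2 0;0 0 0 0'
python3 -c "
from h import *
to(.4624,.3272,.049,4.5)"
```

```text
clock: 11.42
tcp_pos: [0.4658, 0.3265, 0.0501]
orientation: [3.114, 0.094, -0.011]
contact_force: [-0.4, -0.3, -0.9]
grip_width: 0.0294
clock 11.42 pos [0.4658 0.3265 0.0501] yaw 3.46 -> shift cm [-0.33 -0.09  0.11] turn -1.04 deg tilt [-0.0063 -0.0268 -0.9996] F [-0.4 -0.3 -0.9]
```

It has stopped at 0.050, which is where the tray floor should be. I'll release and back off.

```bash

python3 -m pendant '0 0 0 0;0 0 0 0;0 0 0 0;0 0 0 0;0 0 0 0' 70
python3 -m pendant '0 0 -0.5 0;0 0 -1.5 0;0 0 -2.5 0;0 0 -3 0;0 0 -3 0;0 0 -2.5 0;0 0 -1 0;0 0 0 0' 0
python3 -c "
from h import *
to(.4938,-.2861,.2,-25.3)
snap('scene','s5');crop('s5',225,90,110,100,6,'c10')"
```

```text
clock: 11.83
tcp_pos: [0.4665, 0.3266, 0.0498]
orientation: [3.114, 0.094, -0.01]
contact_force: [0.3, 0.0, -0.0]
grip_width: 0.0619
clock: 12.5
tcp_pos: [0.4658, 0.3293, 0.1944]
orientation: [3.111, 0.095, -0.019]
contact_force: [0.4, -0.0, -1.1]
grip_width: 0.0855
clock 12.50 pos [0.4658 0.3293 0.1944] yaw 3.47 -> shift cm [-0.93 61.59  1.21] turn 28.77 deg tilt [-0.0116 -0.0294 -0.9995] F [ 0.4 -0.  -1.1]
```

View pics/c10.png

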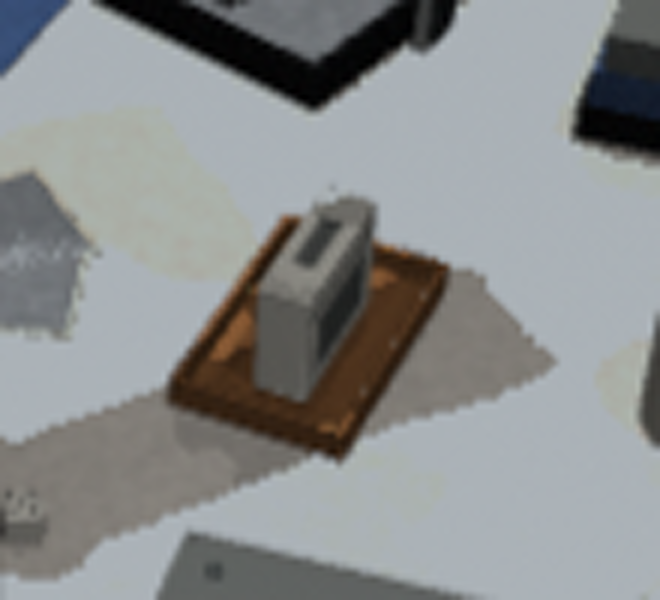

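```bash

python3 -m pendant '0.1 4 0 0;0.1 4 0 0;0.1 4 0 0;0.1 4 0 0;0.1 4 0 0;0.1 4 0 0;0.1 4 0 0;0.1 4 0 0'
python3 -c "
from h import *
to(.4938,-.2861,.2,-25.3)"
```

```text
clock: 13.22
tcp_pos: [0.4865, 0.0081, 0.1886]
orientation: [3.113, 0.126, -0.049]
contact_force: [0.9, 0.2, -0.0]
grip_width: 0.0854
clock 13.22 pos [0.4865 0.0081 0.1886] yaw 4.62 -> shift cm [-1.68 29.4  -0.38] turn 29.92 deg tilt [-0.0302 -0.0265 -0.9992] F [ 0.9  0.2 -0. ]
```

```bash

python3 -m pendant '-0.2 3 0 3;-0.2 3 0 3;-0.2 3 0 3;0 3 0 3;0.3 3 0 3;0.6 3 0 3;0.8 2 0 3;0 0 0 3'
python3 -c "
from h import *
to(.4938,-.2861,.2,-25.3)"
```

```text
clock: 13.88
tcp_pos: [0.4695, -0.2156, 0.1795]
orientation: [3.051, -0.575, -0.076]
contact_force: [-0.2, -0.4, 0.4]
grip_width: 0.0855
clock 13.88 pos [ 0.4695 -0.2156  0.1795] yaw -21.41 -> shift cm [ 4.74  5.77 -1.99] turn 3.89 deg tilt [-0.0544 -0.026  -0.9982] F [-0.2 -0.4  0.4]
```

```bash

python3 -m pendant '0 0 0 0;0 0 0 0;0 0 0 0'
python3 -c "
from h import *
to(.4938,-.2861,.2,-25.3)"
```

```text
clock: 14.13
tcp_pos: [0.4679, -0.2159, 0.1759]
orientation: [3.051, -0.58, -0.085]
contact_force: [-0.6, 0.0, -0.4]
grip_width: 0.0855
clock 14.13 pos [ 0.4679 -0.2159  0.1759] yaw -21.59 -> shift cm [ 4.87  5.68 -2.4 ] turn 3.71 deg tilt [-0.0602 -0.0236 -0.9979] F [-0.6  0.  -0.4]
```

```bash

python3 -m pendant '0 0 0 0;0 0 0 0'
python3 -c "
from h import *
to(.4938,-.2861,.2,-25.3)
o=r.get_obs()
print(np.round(o['joints'],4),np.round(o['qvel'],4),np.round(o['tau'],2))"
python3 -m pendant '0 0 0 0'
python3 -c "
from h import *
to(.4938,-.2861,.2,-25.3)
o=r.get_obs()
print(np.round(o['joints'],4),np.round(o['qvel'],4),np.round(o['tau'],2))"
```

```text
clock: 14.3
tcp_pos: [0.4681, -0.2138, 0.1751]
orientation: [3.054, -0.573, -0.087]
contact_force: [-0.9, 0.2, 0.0]
grip_width: 0.0856
clock 14.30 pos [ 0.4681 -0.2138  0.1751] yaw -21.30 -> shift cm [ 4.9   5.92 -2.48] turn 4.00 deg tilt [-0.0613 -0.0226 -0.9979] F [-0.9  0.2  0. ]
[ 0.5324  0.3237 -0.3015  1.9424  0.1616  0.9498 -0.2258] [-0.0114  0.0035 -0.0101  0.0054  0.0001 -0.0014  0.0057] [ 2.500e-01 -4.519e+01 -1.680e+00 -2.408e+01  1.300e-01  2.400e-01
 -1.000e-02]
clock: 14.38
tcp_pos: [0.4683, -0.2129, 0.175]
orientation: [3.055, -0.57, -0.087]
contact_force: [0.0, 0.1, 0.1]
grip_width: 0.0855
clock 14.38 pos [ 0.4683 -0.2129  0.175 ] yaw -21.18 -> shift cm [ 4.9   6.02 -2.49] turn 4.12 deg tilt [-0.0613 -0.0223 -0.9979] F [0.  0.1 0.1]
[ 0.5315  0.3237 -0.3024  1.9427  0.1616  0.9497 -0.2254] [-0.0111  0.0001 -0.0086  0.0029 -0.0006 -0.0006  0.0027] [  0.14 -45.19  -1.78 -24.05   0.12   0.24  -0.  ]
```

```bash

python3 -m pendant '3 0 0 0;0 0 0 0;0 0 0 0'
python3 -c "
from h import *
to(.4938,-.2861,.2,-25.3)"
python3 -m pendant '0 0 -2 0;0 0 0 0;0 0 0 0'
python3 -c "
from h import *
to(.4938,-.2861,.2,-25.3)"
```

```text
clock: 14.63
tcp_pos: [0.4967, -0.2217, 0.1734]
orientation: [3.056, -0.563, -0.089]
contact_force: [-0.1, 0.9, -0.7]
grip_width: 0.0853
clock 14.63 pos [ 0.4967 -0.2217  0.1734] yaw -20.93 -> shift cm [ 1.9   6.23 -2.5 ] turn 4.37 deg tilt [-0.0622 -0.0219 -0.9978] F [-0.1  0.9 -0.7]
clock: 14.88
tcp_pos: [0.4978, -0.2199, 0.1934]
orientation: [3.058, -0.559, -0.09]
contact_force: [-0.3, 0.7, -0.2]
grip_width: 0.0851
clock 14.88 pos [ 0.4978 -0.2199  0.1934] yaw -20.77 -> shift cm [ 1.94  6.36 -0.49] turn 4.53 deg tilt [-0.0628 -0.0212 -0.9978] F [-0.3  0.7 -0.2]
```

```bash

python3 -m pendant '0 0 0 0;3 0 0 0;3 0 0 0;3 0 0 0;0 0 0 0;0 0 0 0'
python3 -c "
from h import *
to(.4938,-.2861,.2,-25.3)"
python3 -m pendant '0 0 -3 0;0 0 -3 0;0 0 -3 0;0 0 0 0;0 0 0 0'
python3 -c "
from h import *
to(.4938,-.2861,.2,-25.3)"
```

```text
clock: 15.38
tcp_pos: [0.5814, -0.2513, 0.1867]
orientation: [3.057, -0.556, -0.095]
contact_force: [-0.6, 0.1, -0.4]
grip_width: 0.0854
clock 15.38 pos [ 0.5814 -0.2513  0.1867] yaw -20.68 -> shift cm [-7.03  6.39 -0.67] turn 4.62 deg tilt [-0.0662 -0.0214 -0.9976] F [-0.6  0.1 -0.4]
clock: 15.8
tcp_pos: [0.5818, -0.2472, 0.2756]
orientation: [3.058, -0.554, -0.112]
contact_force: [-1.2, -0.4, -0.6]
grip_width: 0.0853
clock 15.80 pos [ 0.5818 -0.2472  0.2756] yaw -20.62 -> shift cm [-6.36  6.38  8.28] turn 4.68 deg tilt [-0.0763 -0.0184 -0.9969] F [-1.2 -0.4 -0.6]
```

```bash

python3 -m pendant '0 0 4 0;0 0 4 0;0 0 4 0;0 0 0 0;0 0 0 0'
python3 -c "
from h import *
to(.4938,-.2861,.2,-25.3)"
python3 -m pendant '-3.5 0 0 0;-3.5 0 0 0;-3 0 0 0;0 0 0 0;0 0 0 0'
python3 -c "
from h import *
to(.4938,-.2861,.2,-25.3)"
```

```text
clock: 16.22
tcp_pos: [0.5712, -0.2486, 0.155]
orientation: [3.057, -0.553, -0.102]
contact_force: [1.0, -0.0, 1.1]
grip_width: 0.0851
clock 16.22 pos [ 0.5712 -0.2486  0.155 ] yaw -20.57 -> shift cm [-6.18  6.41 -3.86] turn 4.73 deg tilt [-0.0706 -0.0207 -0.9973] F [ 1.  -0.   1.1]
clock: 16.63
tcp_pos: [0.4758, -0.212, 0.1663]
orientation: [3.057, -0.552, -0.097]
contact_force: [0.2, -0.1, -0.4]
grip_width: 0.0856
clock 16.63 pos [ 0.4758 -0.212   0.1663] yaw -20.56 -> shift cm [ 4.09  6.46 -3.32] turn 4.74 deg tilt [-0.0674 -0.022  -0.9975] F [ 0.2 -0.1 -0.4]
```

```bash

python3 -m pendant '2.4 -2.8 -1 0;2.4 -2.8 -1 0;2.4 -2.8 -1 0;2.4 -2.8 -1 0;2.4 -2.8 -1 0;2.4 -2.8 -1 0;2.4 -2.8 -1 0;2.4 -2.8 -1 0'
python3 -c "
from h import *
to(1.0,-.03,.3,-2)
o=r.get_obs()
print(np.round(o['joints'],4))"
```

```text
clock: 17.3
tcp_pos: [0.7505, -0.074, 0.2413]
orientation: [3.047, -0.579, -0.079]
contact_force: [1.0, -0.7, -0.3]
grip_width: 0.0852
clock 17.30 pos [ 0.7505 -0.074   0.2413] yaw -21.59 -> shift cm [ 21.31 -12.93  -7.41] turn -19.59 deg tilt [-0.0573 -0.0288 -0.9979] F [ 1.  -0.7 -0.3]
[ 0.1794  0.6571 -0.3047  1.2484  0.2156  1.3247 -0.5057]
```

```bash

python3 -m pendant '3.2 -1.3 -0.5 0;3.2 -1.3 -0.5 0;3.2 -1.3 -0.5 0;3.2 -1.3 -0.5 0;3.2 -1.3 -0.5 0;3.2 -1.3 -0.5 0'
python3 -c "
from h import *
to(1.0,-.03,.3,-2)
o=r.get_obs()
print(np.round(o['joints'],4))"
```

```text
clock: 17.8
tcp_pos: [0.9347, -0.064, 0.2653]
orientation: [3.069, -0.593, -0.068]
contact_force: [-0.5, -1.6, -2.2]
grip_width: 0.0856
clock 17.80 pos [ 0.9347 -0.064   0.2653] yaw -21.89 -> shift cm [ 4.66 -5.5  -3.78] turn -19.89 deg tilt [-0.0453 -0.0062 -0.999 ] F [-0.5 -1.6 -2.2]
[ 0.0134  1.0888 -0.0772  0.3644  0.0744  1.7347 -0.395 ]
```

```bash

python3 -m pendant '2 -0.8 0 0;2 -0.8 0 0;2 -0.8 0 0'
python3 -c "
from h import *
to(1.0,-.03,.3,-2)
o=r.get_obs()
print(np.round(o['joints'],4))"
```

```text
clock: 18.05
tcp_pos: [0.9496, -0.0719, 0.2558]
orientation: [3.072, -0.623, -0.062]
contact_force: [0.4, -0.4, -1.2]
grip_width: 0.0855
clock 18.05 pos [ 0.9496 -0.0719  0.2558] yaw -22.93 -> shift cm [ 2.84 -5.76 -4.61] turn -20.93 deg tilt [-0.04    0.0013 -0.9992] F [ 0.4 -0.4 -1.2]
[-0.0443  1.1817  0.4923  0.2553 -0.4573  1.7726 -0.3227]
```

```bash

python3 -m pendant '2.5 -0.8 0 0;2.5 -0.8 0 0;2.5 -0.8 0 0'
python3 -c "
from h import *
to(1.0,-.03,.3,-2)
o=r.get_obs()
print(np.round(o['joints'],4))"
```

```text
clock: 18.3
tcp_pos: [0.9621, -0.0751, 0.2447]
orientation: [3.077, -0.628, -0.026]
contact_force: [0.0, -1.5, 0.2]
grip_width: 0.0854
clock 18.30 pos [ 0.9621 -0.0751  0.2447] yaw -23.09 -> shift cm [ 1.63 -5.61 -5.58] turn -21.09 deg tilt [-0.0165  0.0023 -0.9999] F [ 0.  -1.5  0.2]
[-0.0707  1.2529  1.0431  0.2409 -0.9895  1.7779 -0.2621]
```

```bash

python3 -m pendant '2 -0.8 0 0;-1.8 0.8 0 0;-1.8 0.8 0 0'
python3 -c "
from h import *
to(1.0,-.03,.3,-2)
o=r.get_obs()
print(np.round(o['joints'],4))"
```

```text
clock: 18.55
tcp_pos: [0.9383, -0.0746, 0.2368]
orientation: [3.074, -0.607, 0.002]
contact_force: [0.8, -0.3, 0.6]
grip_width: 0.0855
clock 18.55 pos [ 0.9383 -0.0746  0.2368] yaw -22.33 -> shift cm [ 4.03 -6.42 -6.36] turn -20.33 deg tilt [-6.0e-04 -8.5e-03 -1.0e+00] F [ 0.8 -0.3  0.6]
[-0.2296  1.2042  1.2041  0.5791 -1.0623  1.6858 -0.078 ]
```

```bash

python3 -m pendant '-1.5 0.5 0 0;-1.5 0.5 0 0;-1.5 0.5 0 0;-1.5 0.5 0 0'
python3 -c "
from h import *
to(.8,-.08,.25,-20)
o=r.get_obs()
print(np.round(o['joints'],4))"
```

```text
clock: 18.88
tcp_pos: [0.8738, -0.0628, 0.2382]
orientation: [3.078, -0.58, 0.001]
contact_force: [1.1, 0.7, 0.7]
grip_width: 0.0854
clock 18.88 pos [ 0.8738 -0.0628  0.2382] yaw -21.33 -> shift cm [-6.25  4.3  -1.16] turn -1.33 deg tilt [-0.001  -0.0091 -1.    ] F [1.1 0.7 0.7]
[-0.4068  1.116   1.2433  0.9351 -1.0092  1.596   0.0879]
```

```bash

python3 -c "
from h import *
snap('scene','s6')"
```

```text
(no output)
```

View pics/s6.png

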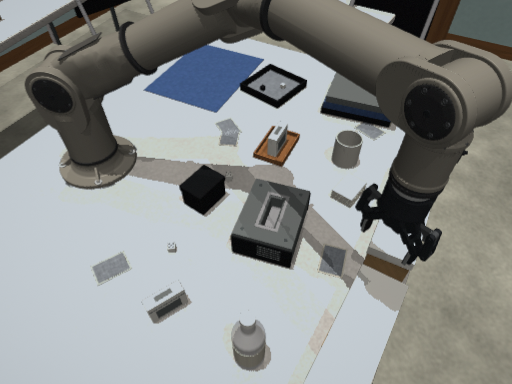

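```bash

python3 -m pendant '-2.4 1 0 0;-2.4 1 0 0;-2.4 1 0 0;-2.4 1 0 0;-2.4 1 0 0;-2.4 1 0 0;-2.4 1 0 0;-2.4 1 0 0'
python3 -c "
from h import *
to(.4938,-.2861,.2,-25.3)
o=r.get_obs()
print(np.round(o['joints'],4))"
```

```text
clock: 19.6
tcp_pos: [0.6679, -0.0555, 0.2431]
orientation: [3.095, -0.524, 0.007]
contact_force: [0.3, -0.0, 0.6]
grip_width: 0.0856
clock 19.60 pos [ 0.6679 -0.0555  0.2431] yaw -19.21 -> shift cm [-8.88 27.5   4.31] turn 6.09 deg tilt [ 0.0041 -0.0029 -1.    ] F [ 0.3 -0.   0.6]
[-0.7623  0.8882  1.3752  1.6091 -0.8841  1.3901  0.379 ]
```

```bash

python3 -m pendant '-0.3 2.5 0 0;-0.3 2.5 0 0;-0.3 2.5 0 0'
python3 -c "
from h import *
to(.4938,-.2861,.2,-25.3)
o=r.get_obs()
print(np.round(o['joints'],4))"
```

```text
clock: 19.85
tcp_pos: [0.6375, -0.1146, 0.2452]
orientation: [-3.099, 0.493, -0.008]
contact_force: [0.8, -0.4, 0.1]
grip_width: 0.0858
clock 19.85 pos [ 0.6375 -0.1146  0.2452] yaw -18.06 -> shift cm [-8.37 20.78  4.38] turn 7.24 deg tilt [ 0.0058  0.0033 -1.    ] F [ 0.8 -0.4  0.1]
[-0.7005  0.8451  1.3767  1.6652 -0.8549  1.3615  0.4981]
```

```bash

python3 -m pendant '-0.9 2.5 0.3 1;-0.9 2.5 0.3 1;-0.9 2.5 0.3 1;-0.9 2.5 0.3 1;-0.9 2.2 0.3 1;-0.9 1.5 0.3 1;0 0 0 0'
python3 -c "
from h import *
to(.4938,-.2861,.2,-25.3)
o=r.get_obs()
print(np.round(o['joints'],4))"
```

```text
clock: 20.43
tcp_pos: [0.5448, -0.23, 0.2329]
orientation: [-3.069, 0.639, -0.026]
contact_force: [-0.1, -0.9, -0.4]
grip_width: 0.0856
clock 20.43 pos [ 0.5448 -0.23    0.2329] yaw -23.53 -> shift cm [-2.48  7.21  3.18] turn 1.77 deg tilt [ 0.0174  0.0035 -0.9998] F [-0.1 -0.9 -0.4]
[-0.5732  0.7631  1.3964  1.8232 -0.8111  1.2641  0.646 ]
```

```bash

python3 -m pendant '-0.6 1.2 0 0.5;-0.6 1.2 0 0.5;-0.4 0.8 0 0;0 0 0 0;0 0 0 0'
python3 -c "
from h import *
to(.4938,-.2861,.2,-25.3)
snap('wrist','w4')
o=r.get_obs()
print(np.round(o['joints'],4))"
```

```text
clock: 20.85
tcp_pos: [0.5172, -0.2535, 0.2331]
orientation: [-3.062, 0.661, -0.028]
contact_force: [-0.1, -0.4, 0.5]
grip_width: 0.0853
clock 20.85 pos [ 0.5172 -0.2535  0.2331] yaw -24.37 -> shift cm [-0.84  3.97  3.25] turn 0.93 deg tilt [ 0.0195  0.0046 -0.9998] F [-0.1 -0.4  0.5]
[-0.5432  0.7309  1.4013  1.8591 -0.7879  1.2406  0.6821]
```

View pics/w4.png

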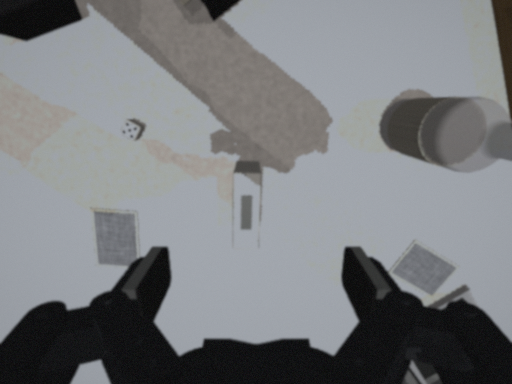

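The wrist view shows the waiting cassette, with its top face from about (235,172) to (262,247) and the label around (246,212).

```bash
python3 -c "
from h import *
crop('w4',200,140,100,120,5,'c11')"
```

```text
(no output)
```

View pics/c11.png

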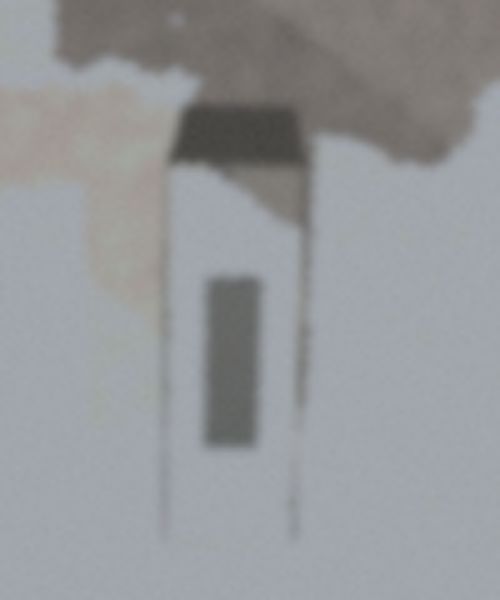

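```bash
python3 - <<'E'
from h import *
f=lambda p:(200+(p[0]+.5)/5-.5,140+(p[1]+.5)/5-.5)
for n,ps in[('cas',[(168,163),(302,163),(296,540),(163,540)]),('lab',[(205,278),(261,278),(258,448),(203,446)])]:
    Q=np.array([atz('w4',f(p),.07) for p in ps]);print(n,Q.mean(0).round(4),[np.linalg.norm(Q[i]-Q[i-1]).round(4) for i in range(4)],[np.degrees(np.arctan2(*(Q[i]-Q[i-1])[[1,0]])).round(1) for i in range(4)])
# two-view height of the label centre: wrist + top + scene
t2=lambda p:(350+(p[0]+.5)/10-.5,195+(p[1]+.5)/10-.5);s4=lambda p:(130+(p[0]+.5)/10-.5,270+(p[1]+.5)/10-.5)
print(tri([('w4',f((232,362))),('top0',t2((384,313))),('scene0',s4((330,249)))]))
E
```

```text
cas [ 0.4934 -0.2848  0.07  ] [np.float64(0.0878), np.float64(0.0282), np.float64(0.0879), np.float64(0.0303)] [np.float64(63.6), np.float64(-24.6), np.float64(-115.1), np.float64(155.1)]
lab [ 0.4928 -0.2858  0.07  ] [np.float64(0.0393), np.float64(0.0121), np.float64(0.0398), np.float64(0.0123)] [np.float64(64.1), np.float64(-24.7), np.float64(-115.6), np.float64(152.9)]
(array([ 0.49319608, -0.28583761,  0.07172802]), [0.0009770640515263161, 0.0008001533802743064, 0.00038741695393396233])
```

```bash

python3 -m pendant '-0.4 2 0 1.1;-0.2 1.6 0 0;0 0 0 0;0 0 2 0;0 0 2 0;0 0 2 0;0 0 1.5 0;0 0 0 0'
python3 -c "
from h import *
to(.4932,-.2855,.045,-25.5)
o=r.get_obs()
print(np.round(o['joints'],4))"
```

```text
clock: 21.57
tcp_pos: [0.5035, -0.2819, 0.1554]
orientation: [-3.058, 0.675, -0.034]
contact_force: [-0.2, 0.5, -0.6]
grip_width: 0.0854
clock 21.57 pos [ 0.5035 -0.2819  0.1554] yaw -24.91 -> shift cm [-0.99  0.91 11.01] turn 0.59 deg tilt [ 0.0232  0.0044 -0.9997] F [-0.2  0.5 -0.6]
[-0.4255  0.7872  1.2765  1.9311 -0.8823  1.11    0.787 ]
```

```bash

python3 -m pendant '-0.9 0.9 0 0.6;0 0 1.2 0;0 0 1.2 0;0 0 1.2 0;0 0 1.2 0;0 0 1.2 0;0 0 0.6 0;0 0 0 0'
python3 -c "
from h import *
to(.4932,-.2855,.045,-25.5)"
```

```text
clock: 22.23
tcp_pos: [0.4936, -0.2865, 0.084]
orientation: [-3.055, 0.691, -0.037]
contact_force: [0.3, 0.0, 0.2]
grip_width: 0.0852
clock 22.23 pos [ 0.4936 -0.2865  0.084 ] yaw -25.48 -> shift cm [-0.16 -0.02  3.9 ] turn 0.02 deg tilt [ 0.0249  0.0035 -0.9997] F [0.3 0.  0.2]
```

```bash

python3 -m pendant '-0.2 0 0.8 0;0 0 1 0;0 0 1 0;0 0 0.8 0;0 0 0 0'
python3 -c "
from h import *
to(.4932,-.2855,.045,-25.5)"
```

```text
clock: 22.65
tcp_pos: [0.493, -0.2856, 0.0444]
orientation: [-3.056, 0.69, -0.038]
contact_force: [-0.5, -0.4, 0.9]
grip_width: 0.0856
clock 22.65 pos [ 0.493  -0.2856  0.0444] yaw -25.46 -> shift cm [ 0.01 -0.02 -0.06] turn 0.04 deg tilt [ 0.0253  0.003  -0.9997] F [-0.5 -0.4  0.9]
```

```bash

python3 -m pendant '0 0 0 0;0 0 0 0;0 0 0 0;0 0 0 0;0 0 0 0;0 0 0 0;0 0 0 0' 255 40
python3 -c "
from h import *
to(.4932,-.2855,.2,-25.5)"
python3 -m pendant '0 0 -1 0;0 0 -2.5 0;0 0 -4 0;0 0 -4 0;0 0 -4 0;0 0 -1 0;0 0 0 0'
python3 -c "
from h import *
to(.6014,.026,.21,10.9)
o=r.get_obs()
print(np.round(o['joints'],4))"
```

```text
clock: 23.23
tcp_pos: [0.4935, -0.2863, 0.0453]
orientation: [-3.056, 0.69, -0.04]
contact_force: [0.3, -0.3, -1.6]
grip_width: 0.0295
clock 23.23 pos [ 0.4935 -0.2863  0.0453] yaw -25.47 -> shift cm [  0.3   -0.27 -15.46] turn 0.03 deg tilt [ 0.0265  0.0021 -0.9996] F [ 0.3 -0.3 -1.6]
clock: 23.82
tcp_pos: [0.4864, -0.2865, 0.2187]
orientation: [-3.055, 0.695, -0.031]
contact_force: [0.1, -0.2, -1.5]
grip_width: 0.0293
clock 23.82 pos [ 0.4864 -0.2865  0.2187] yaw -25.64 -> shift cm [ -3.17 -33.13   1.24] turn -36.54 deg tilt [ 0.021   0.0039 -0.9998] F [ 0.1 -0.2 -1.5]
[-0.4748  0.7099  1.3766  1.9009 -0.7796  1.1929  0.7352]
```

```bash

python3 -m pendant '-0.2 -2.5 0 0;-0.2 -2.5 0 0;-0.2 -2.5 0 0;-0.2 -2.5 0 0;-0.2 -2.5 0 0;-0.2 -2.5 0 0;-0.2 -2.5 0 0;-0.2 -2.5 0 0'
python3 -c "
from h import *
to(.6014,.026,.21,10.9)
o=r.get_obs()
print(np.round(o['joints'],4))"
```

```text
clock: 24.48
tcp_pos: [0.5553, -0.0963, 0.2157]
orientation: [-3.048, 0.718, -0.023]
contact_force: [1.1, 0.3, -1.6]
grip_width: 0.0292
clock 24.48 pos [ 0.5553 -0.0963  0.2157] yaw -26.50 -> shift cm [ -1.34 -12.99   0.73] turn -37.40 deg tilt [ 0.0168  0.0062 -0.9998] F [ 1.1  0.3 -1.6]
[-0.8424  0.7421  1.4038  1.9059 -0.8087  1.2084  0.3862]
```

```bash

python3 -m pendant '-0.2 -2.5 0 -2;-0.2 -2.5 0 -3;-0.5 -2.3 0 -4;-0.8 -2.2 0 -4;-0.9 -1 0 -5;0 0 0 -6;0 0 0 -6;0 0 0 0'
python3 -c "
from h import *
to(.6014,.026,.21,10.9)
o=r.get_obs()
print(np.round(o['joints'],4))"
```

```text
clock: 25.15
tcp_pos: [0.5659, 0.0256, 0.2039]
orientation: [-3.131, -0.153, -0.0]
contact_force: [0.2, -0.2, -2.0]
grip_width: 0.0293
clock 25.15 pos [0.5659 0.0256 0.2039] yaw 5.61 -> shift cm [ 3.53  0.3  -0.61] turn -5.29 deg tilt [-2.0e-04  7.2e-03 -1.0e+00] F [ 0.2 -0.2 -2. ]
[-1.018   0.6849  1.295   1.8988 -0.7383  1.1495  0.658 ]
```

```bash

python3 -m pendant '1.8 0.1 0 -2.5;1.5 0.1 0 -2.6;0 0 0 0;0 0 0 0'
python3 -c "
from h import *
to(.6014,.026,.21,10.9)
snap('wrist','w5')
crop('w5',165,60,180,290,2.7,'c12')
o=r.get_obs()
print(np.round(o['joints'],4))"
```

```text
clock: 25.48
tcp_pos: [0.5967, 0.0283, 0.1996]
orientation: [-3.119, -0.278, 0.01]
contact_force: [-0.6, 0.3, -1.4]
grip_width: 0.0294
clock 25.48 pos [0.5967 0.0283 0.1996] yaw 10.19 -> shift cm [ 0.42  0.3  -1.05] turn -0.71 deg tilt [-0.0072  0.0098 -0.9999] F [-0.6  0.3 -1.4]
[-0.9487  0.7126  1.23    1.825  -0.7433  1.1684  0.7142]
```

View pics/c12.png

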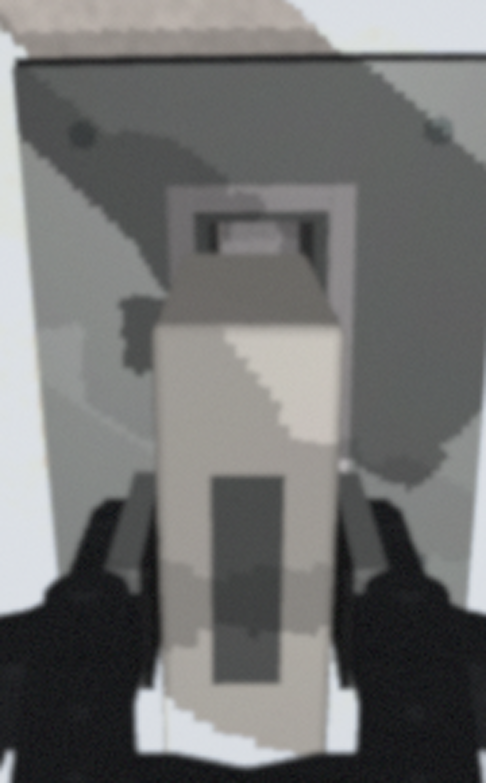

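```bash
cat > m5.py <<'E'
from h import *
f=lambda p:(165+(p[0]+.5)/2.7-.5,60+(p[1]+.5)/2.7-.5)
th=np.radians(10.9)
ex=np.array([np.cos(th),np.sin(th),0]);ey=np.array([-ex[1],ex[0],0]);C=np.array([.6014,.0260,0])
d=load('w5');z0=d['p'][2]-.0453
print('tcp own',(d['p']-C)@ex,(d['p']-C)@ey)
for n,p,z in[('TL',(157,326),z0+.07),('TR',(340,326),z0+.07),('labTL',(211,477),z0+.07),('labTR',(283,477),z0+.07),('labBL',(212,684),z0+.07),('labBR',(280,684),z0+.07),('botL',(182,253),z0),('botR',(303,253),z0),('bezTL',(167,185),.088),('bezTR',(357,185),.088),('mL',(15,65),.088),('s1',(82,135),.088),('s2',(437,131),.088)]:
    q=atz('w5',f(p),z); print(n,q.round(4),'own',((q-C)@ex).round(4),((q-C)@ey).round(4))
E
python3 m5.py
```

```text
tcp own -0.004191205987647584 0.003140884627240988
TL [0.5751 0.0705 0.2243] own -0.0174 0.0486
TR [0.6024 0.0754 0.2243] own 0.0103 0.0483
labTL [0.5873 0.0473 0.2243] own -0.0099 0.0235
labTR [0.5986 0.0493 0.2243] own 0.0017 0.0234
labBL [0.5939 0.0079 0.2243] own -0.0108 -0.0163
labBR [0.6057 0.0101 0.2243] own 0.0012 -0.0164
botL [0.5732 0.0697 0.1543] own -0.0194 0.0483
botR [0.6012 0.0748 0.1543] own 0.009 0.0479
bezTL [0.5616 0.0782 0.088 ] own -0.0292 0.0588
bezTR [0.6197 0.0886 0.088 ] own 0.0298 0.0581
mL [0.5114 0.1053 0.088 ] own -0.0734 0.0949
s1 [0.5337 0.0885 0.088 ] own -0.0547 0.0742
s2 [0.6403 0.1089 0.088 ] own 0.0539 0.074
```

```bash

python3 -m pendant '0.4 0.3 0 -0.7;0 0 0 0;0 0 1.5 0;0 0 1.5 0;0 0 0.8 0;0 0 0 0;0 0 0 0'
python3 -c "
from h import *
to(.6017,.0255,.1,10.9)"
```

```text
clock: 26.12
tcp_pos: [0.5974, 0.0254, 0.1552]
orientation: [-3.118, -0.286, 0.017]
contact_force: [-0.1, -0.1, -1.1]
grip_width: 0.029
clock 26.12 pos [0.5974 0.0254 0.1552] yaw 10.49 -> shift cm [0.48 0.13 5.51] turn -0.41 deg tilt [-0.0117  0.0095 -0.9999] F [-0.1 -0.1 -1.1]
```

```bash

python3 -m pendant '0.55 0.1 0 -0.4;0 0 0 0;0 0 0.8 0;0 0 0 0'
python3 -c "
from h import *
to(.6020,.0255,.1,10.9)"
```

```text
clock: 26.45
tcp_pos: [0.604, 0.0256, 0.1468]
orientation: [-3.117, -0.299, 0.016]
contact_force: [0.6, -0.5, -1.7]
grip_width: 0.0292
clock 26.45 pos [0.604  0.0256 0.1468] yaw 10.95 -> shift cm [-0.15  0.03  4.68] turn 0.05 deg tilt [-0.011   0.0094 -0.9999] F [ 0.6 -0.5 -1.7]
```

```bash

python3 -m pendant '-0.15 0 0.4 0;0 0 0 0;0 0 0.4 0;0 0 0 0'
python3 -c "
from h import *
to(.6020,.0255,.1,10.9)"
```

```text
clock: 26.78
tcp_pos: [0.6025, 0.0253, 0.1382]
orientation: [-3.117, -0.298, 0.015]
contact_force: [-0.7, 0.6, -1.1]
grip_width: 0.029
clock 26.78 pos [0.6025 0.0253 0.1382] yaw 10.94 -> shift cm [-0.01  0.02  3.82] turn 0.04 deg tilt [-0.0103  0.0095 -0.9999] F [-0.7  0.6 -1.1]
```

```bash

python3 -m pendant '0 0 0.5 0;0 0 0.5 0;0 0 0.3 0;0 0 0 0'
python3 -c "
from h import *
to(.6020,.0255,.1,10.9)"
```

```text
clock: 27.12
tcp_pos: [0.6023, 0.0255, 0.1239]
orientation: [-3.117, -0.299, 0.014]
contact_force: [-0.5, -0.1, -1.7]
grip_width: 0.0294
clock 27.12 pos [0.6023 0.0255 0.1239] yaw 10.95 -> shift cm [-0.01  0.02  2.39] turn 0.05 deg tilt [-0.0101  0.0096 -0.9999] F [-0.5 -0.1 -1.7]
```

It's in the mouth without touching anything. I'll continue down to about 0.097, where it should rest on the carriage.

```bash

python3 -m pendant '0 0 0.7 0;0 0 0.7 0;0 0 0.5 0;0 0 0.3 0;0 0 0 0'
python3 -c "
from h import *
to(.6020,.0255,.096,10.9)"
```

```text
clock: 27.53
tcp_pos: [0.6018, 0.0259, 0.099]
orientation: [-3.117, -0.299, 0.015]
contact_force: [0.4, -0.2, -1.3]
grip_width: 0.0295
clock 27.53 pos [0.6018 0.0259 0.099 ] yaw 10.95 -> shift cm [0.01 0.04 0.3 ] turn 0.05 deg tilt [-0.0108  0.0095 -0.9999] F [ 0.4 -0.2 -1.3]
```

```bash

python3 -m pendant '0 0 0.25 0;0 0 0 0'
python3 -m pendant '0 0 0 0;0 0 0 0;0 0 0 0;0 0 0 0;0 0 0 0;0 0 0 0' 70
python3 -m pendant '0 0 -1 0;0 0 -2 0;0 0 -2.5 0;0 0 -2 0;0 0 -1 0;0 0 0 0;0 0 0 0' 70
python3 -c "
from h import *
to(.6014,.026,.13,10.9)
snap('wrist','w6');snap('scene','s7')
crop('s7',225,150,95,100,6,'c13')
crop('w6',150,60,210,270,2.8,'c14')"
```

```text
clock: 27.7
tcp_pos: [0.6019, 0.0257, 0.0962]
orientation: [-3.117, -0.298, 0.015]
contact_force: [-0.4, 0.1, -0.4]
grip_width: 0.0295
clock: 28.2
tcp_pos: [0.603, 0.0255, 0.0976]
orientation: [-3.117, -0.298, 0.011]
contact_force: [1.3, 0.0, -0.1]
grip_width: 0.0617
clock: 28.78
tcp_pos: [0.6032, 0.024, 0.1886]
orientation: [-3.118, -0.297, 0.013]
contact_force: [-1.0, -0.1, -1.3]
grip_width: 0.0617
clock 28.78 pos [0.6032 0.024  0.1886] yaw 10.88 -> shift cm [-0.1  -0.17  5.86] turn -0.02 deg tilt [-0.009   0.0091 -0.9999] F [-1.  -0.1 -1.3]
```

View pics/c13.png

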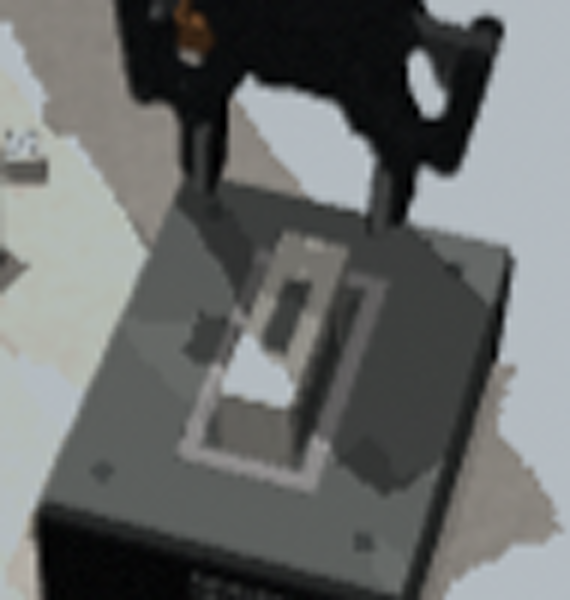

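View pics/c14.png

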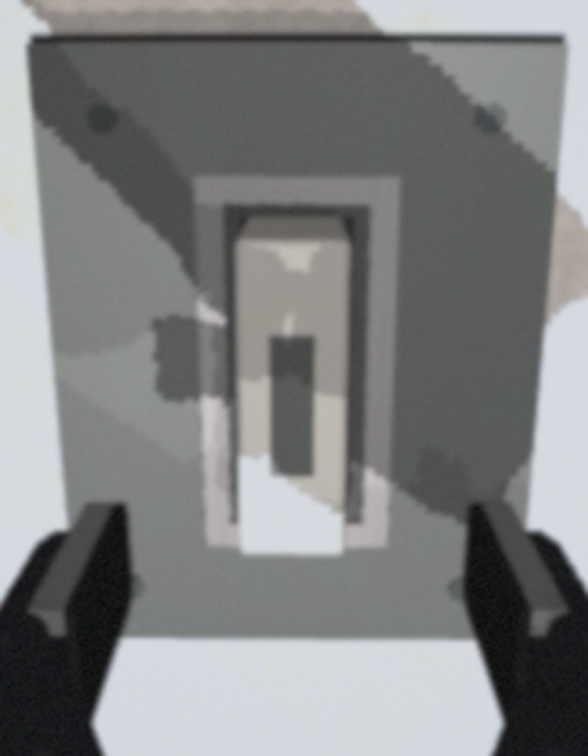

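It's seated squarely on the raised carriage. Next I'll shut the fingers and push it down.

```bash

python3 -m pendant '-0.1 -0.2 0 0;0 0 0 0;0 0 1.5 0;0 0 1.5 0;0 0 1 0;0 0 0.5 0;0 0 0 0;0 0 0 0' 255
python3 -c "
from h import *
to(.6014,.026,.089,10.9)"
```

```text
clock: 29.55
tcp_pos: [0.597, 0.027, 0.1324]
orientation: [-3.118, -0.296, 0.03]
contact_force: [-0.7, -0.5, 0.8]
grip_width: 0.0
clock 29.55 pos [0.597  0.027  0.1324] yaw 10.86 -> shift cm [0.49 0.23 4.32] turn -0.04 deg tilt [-0.0201  0.0077 -0.9998] F [-0.7 -0.5  0.8]
```

```bash

python3 -m pendant '0.5 0.1 0 0;0 0 0 0;0 0 0.6 0;0 0 0.5 0;0 0 0.5 0;0 0 0.5 0;0 0 0.5 0'
python3 -c "
from h import *
to(.6014,.026,.089,10.9)"
```

```text
clock: 30.13
tcp_pos: [0.6054, 0.0266, 0.1078]
orientation: [-3.118, -0.296, 0.019]
contact_force: [-1.0, -0.4, 4.6]
grip_width: -0.0002
clock 30.13 pos [0.6054 0.0266 0.1078] yaw 10.86 -> shift cm [-0.38  0.    1.89] turn -0.04 deg tilt [-0.013   0.0081 -0.9999] F [-1.  -0.4  4.6]
```

```bash

python3 -m pendant '-0.15 0 0.5 0;-0.1 0 0.5 0;-0.1 0 0.5 0;-0.1 0 0.4 0'
python3 -c "
from h import *
to(.6014,.026,.089,10.9)"
```

```text
clock: 30.47
tcp_pos: [0.6042, 0.0263, 0.0887]
orientation: [-3.118, -0.297, 0.007]
contact_force: [2.9, 1.5, 15.3]
grip_width: -0.0002
clock 30.47 pos [0.6042 0.0263 0.0887] yaw 10.90 -> shift cm [-0.28 -0.02 -0.03] turn -0.00 deg tilt [-0.0051  0.0085 -1.    ] F [ 2.9  1.5 15.3]
```

```bash

python3 -m pendant '0 0 0.25 0;0 0 0.25 0'
python3 -m pendant '0 0 -0.2 0;0 0 -0.3 0;0 0 -0.5 0;0 0 -1 0;0 0 -2.5 0;0 0 -3 0;0 0 -3 0;0 0 -2 0'
python3 -c "
from h import *
to(.6014,.026,.089,10.9)
snap('wrist','w7');snap('scene','s8')
crop('s8',225,150,95,100,6,'c15')
crop('w7',150,60,210,270,2.8,'c16')"
```

```text
clock: 30.63
tcp_pos: [0.6077, 0.0267, 0.0886]
orientation: [-3.115, -0.297, -0.005]
contact_force: [-6.0, 4.6, 32.5]
grip_width: -0.0001
clock: 31.3
tcp_pos: [0.6015, 0.0251, 0.2129]
orientation: [-3.115, -0.294, 0.019]
contact_force: [0.8, -0.4, -0.9]
grip_width: -0.0002
clock 31.30 pos [0.6015 0.0251 0.2129] yaw 10.80 -> shift cm [ 0.15  0.08 12.39] turn -0.10 deg tilt [-0.0136  0.0111 -0.9998] F [ 0.8 -0.4 -0.9]
```

View pics/c15.png

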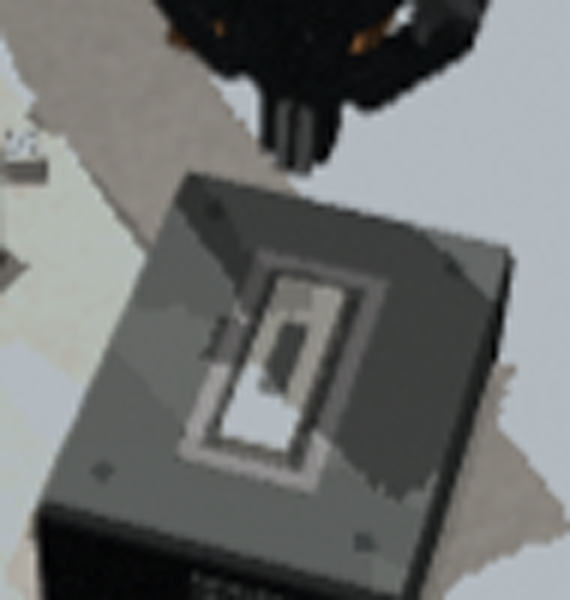

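View pics/c16.png

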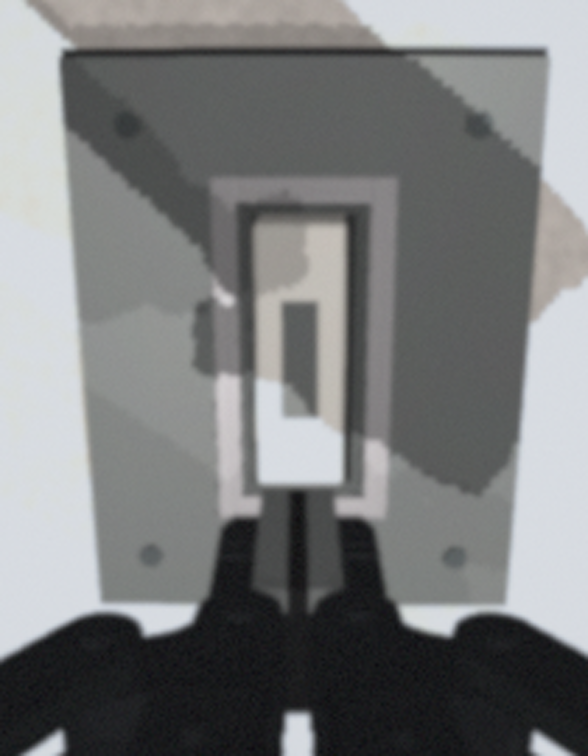

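It's caught nearly flush, with its top around (300,350) in the wrist crop and no raised sides visible. One last look at the whole scene before I hand in.

View pics/s8.png

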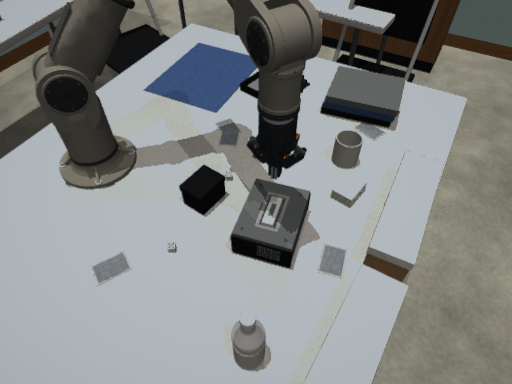

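```bash
python3 - <<'E'
from h import *
f=lambda p:(150+(p[0]+.5)/2.8-.5,60+(p[1]+.5)/2.8-.5)
Q=np.array([atz('w7',f(p),.093) for p in[(252,217),(350,217),(346,485),(258,485)]])
print(Q.mean(0).round(4),[np.linalg.norm(Q[i]-Q[i-1]).round(4) for i in range(4)])
E
```

```text
[0.6007 0.0267 0.093 ] [np.float64(0.0911), np.float64(0.0306), np.float64(0.091), np.float64(0.0302)]
```

```bash
python3 -c "
from h import *
print(r.hand_in()); print(r.get_obs()['clock'])"
```

```text
the job is handed in; nothing more can be done
None
the job is handed in; nothing more can be done
```

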